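# Fetch the teaspoon from the closed cutlery box and tidy up again

### The job

A teaspoon is wanted on the small empty plate, but it lies in the cutlery box, and the salt shaker and the pepper mill stand on the box's clear lid. Set salt, pepper and then the lid aside on the wooden board, and lay the spoon in the middle of the plate. Then fit the lid squarely back on the box and stand salt and pepper on it again, each in the very place where it stood; keep both upright throughout and leave the fork in the box.

Things in the scene. Friction and masses are not known exactly. Their poses are not given: they have to be found in the camera images.
- box: Dark wooden cutlery box, open-topped, fixed: 158 (its x) x 224 (its y) x 55 mm high, walls 6 mm, turned up to 9 degrees. Origin: centre of its underside; inner floor 9 mm above it. A divider (5 mm thick, 25 mm above the floor, along y, at x = +30 mm) leaves a wide compartment for the teaspoon (x -73 to +28 mm, 212 mm long) and a narrow one for the fork (x +33 to +73 mm).
- board: Light wooden serving board, fixed, 250 x 250 x 15 mm, with a short round grip towards the robot (-x). Origin: centre of the underside of the square part. Free at the start. Salt, pepper and lid are set aside with their middles on the square part; the lid, long side along y, on one half, and salt and pepper in a row on the other fit together.
- plate: Small white empty plate, fixed, 209 mm across and 20 mm high; the other plate, at the right end of the table, is larger and has a bowl on it. Origin: centre of its underside; its flat middle, about 130 mm across, is 6 mm above the table.
- lid_knob (a point): Clear lift-off lid of the box, loose, 0.3 kg: plate 158 x 224 x 5 mm, below it an 8 mm deep round-edged lip that fits the box mouth with 3 mm play each way. Point: in the head (27 mm across, 14 mm high) of the dark knob at its centre, 26 mm above the plate, 12 mm below the knob's top. Axes as the box's. Seated, the point is 86 mm above the box's origin; laid on the board, 54 mm above the table.
- salt_center (a point): Salt shaker, glass with a grey domed top, loose, 44 mm across, 90 mm tall, 0.1 kg. Point: its axis, half-way up (45 mm above its foot). It starts upright on the lid, beside the knob, and returns to exactly that place.
- mill_center (a point): Wooden pepper mill, loose, 58 mm across at the foot, 170 mm tall, 0.14 to 0.24 kg. Point: its axis, half-way up (85 mm above its foot). Its round head, 49 mm across, 123 to 159 mm above the foot, is the place to grip from above. It starts upright on the lid, on the other side of the knob from the salt, and returns to exactly that place.
- spoon_center (a point): Metal teaspoon, loose, 138 mm long (its x), 28 mm wide, 12 mm high, 0.03 kg, lying flat in the wide compartment, about along the box's y. Point: the middle of its length and width, 6 mm above its underside. Pinch it across at the middle; it can be taken only with the lid off.
- fork: Metal fork, loose, 205 mm long, 28 mm wide, in the narrow compartment of the box. It is not needed and stays there. Origin: centre of its underside.

How it is judged:
On the way, in this order (a step that is already met when the one before it is completed fails the run):
1. salt shaker and pepper mill stand upright on the board (x of salt_center in the frame of board between -0.125 and 0.125 m and y of salt_center in the frame of board between -0.125 and 0.125 m and height (world z) of salt_center between 0.054 and 0.068 m and angle between each of salt_center, mill_center's own z axis and vertical below 0.15 rad and x of mill_center in the frame of board between -0.125 and 0.125 m and y of mill_center in the frame of board between -0.125 and 0.125 m and height (world z) of mill_center between 0.094 and 0.108 m), for 0.2 s.
2. the lid too lies flat on the board (all of step 1 and x of lid_knob in the frame of board between -0.125 and 0.125 m and y of lid_knob in the frame of board between -0.125 and 0.125 m and height (world z) of lid_knob between 0.048 and 0.062 m and angle between lid_knob's own z axis and vertical below 0.06 rad), for 0.2 s.
3. the teaspoon lies on the plate (horizontal distance between spoon_center and plate below 0.035 m and height (world z) of spoon_center below 0.035 m), for 0.2 s.
At the end, for the whole second after the job is handed in: Spoon on the plate, its middle within 35 mm of the plate's centre; lid seated in the box mouth (within 8 mm, flat); salt and pepper upright on the lid, each within 15 mm of where it stood at the start; fork in the box; all at rest (all of step 3 and horizontal distance between lid_knob and box below 0.008 m and z of lid_knob in the frame of box between 0.082 and 0.089 m and angle between lid_knob's own z axis and vertical below 0.03 rad and distance of each of salt_center, mill_center from where it was at the start of the episode below 0.015 m and angle between each of salt_center, mill_center's own z axis and vertical below 0.1 rad and horizontal distance between fork and box below 0.08 m and height (world z) of fork below 0.03 m and linear speed of each of salt, mill, lid, spoon below 0.02 m/s); the robot touches nothing.
It fails at once if salt or pepper tipped over (angle between any of salt_center, mill_center's own z axis and vertical above 0.6 rad).
It fails at once if the fork taken out of the box (height (world z) of fork above 0.075 m).
It also fails if it takes over 144 s, if anything falls off the work surface, if the arm or the gripper's body presses on something with over 40 N, if the wrist force passes 120 N, or if a joint passes its speed limit or range.

### The arm

A 6-joint arm with a two-finger parallel gripper is mounted at the origin on the work surface; the furniture and walls round the work are solid. World frame = base frame: x ahead of the robot, y to its left, z up, the work surface at z = 0. Lengths are in m, angles in rad, forces in N, time in s.
With the tool pointing down it reaches from about 0.35 to 0.95 m from the base axis. Payload 17.4 kg.
Tool frame: the origin (TCP) lies at the very end of the fingers, on their centre line; the grasp point (between the pads) lies 19 mm behind it (grip_depth is the distance from the TCP to the grasp point, in m); z points along the fingers, y is the line along which they close (so a half turn about z gives the same grasp; the last joint's range is limited). The gripper opens to 93 mm and grips with 3 to 60 N. Pads are 15 mm wide; open, the fingers measure 128 mm over their backs; the gripper's body (75 mm by 188 mm) begins 65 mm behind the grasp point.
Start: joints at [1.129, 0.116, 1.442, -0, 1.584, -0.038], TCP at [0.265, 0.621, 0.219] pointing down, gripper open.
Joint ranges: [-2.83, 2.83], [-0.83, 2.19], [0.07, 2.5], [-1.14, 4.28], [0.01, 3], [-2.97, 2.97]. Speed limits (rad/s): [1.89, 1.89, 2.22, 3.14, 3.14, 3.14].

### API

Orientations are given as [roll, pitch, yaw] about the fixed x, y, z axes, in that order (R = Rz(yaw) Ry(pitch) Rx(roll)).
In Python, from station import * gives the robot as it stands. The module is installed in compiled form; this text tells all that it offers.
- The arm moves only by the tool arm_command, never from a script. Its argument "targets" is a list of rows, each a list of 3 entries, a list of its own where there are three numbers: the shift along the tool's x, y, z in mm, then the turn, a rotation vector about the tool's x, y, z in rad, then the finger opening in mm, from 0 to 93. A call has 1 to 8 rows; each row shifts and turns the commanded pose from where the row before left it, along the tool's axes as they then stand; what a row does not reach is not made up. A row lasts 1/12 s, in which the tool goes at most 41.7 mm and 7.16 degrees, less where a joint would pass 70% of its speed; a pose out of reach is approached as far as the arm can. A call is refused whole if a number of a shift passes 41.7 or a number of a turn 0.125, either way. A call with a gripper value outside its range is refused whole. The fingers move at their own pace and stop on an object; "newtons" is the grip in N (left out, the last holds). Time passes only in rows, so rows that do not move let the fingers close. It gives the time, the measured TCP pose, the force, the opening and the grip force at its end, in the units of the state.
- get_state(): the state, without advancing time (a new reading comes with each control period).
- camera(name): name is "side" or "top" or "wrist"; returns the picture (400x640x3 uint8, red, green, blue); there is no depth.
- calibration(name): a dict with "fx", "fy", "cx", "cy" (pixels), "k1" (the pictures are not rectified: a ray, as slopes to the right and down, at radius r is drawn at 1 + k1 r^2 times it, then the intrinsics apply), "cam_to_world" (4x4, takes a point from camera to world coordinates); the wrist camera has in their place "T_tool_cam" (4x4, takes a point from camera to tool coordinates, whose origin is the TCP and whose axes are the flange's). Camera axes: x right, y up, looking along -z (the intrinsics and any distortion apply to the point x, -y, -z); pixel columns grow to the right and rows downward; lengths in m; the calibration is good to about 2 mm. A picture is of the moment at which its call begins: read the wrist's pose just before it. calibration takes no time and is no camera call.
- job_done(): hands the job in; it is judged then, once.
The state is a dict: "t": time; "joint_pos": joint angles; "dq": joint speeds; "joint_torque": joint torques, N m; "ee_pos": TCP position; "eef_rot": TCP orientation; "ft_force": force on the tool from outside, world axes, zero at the start; "wrist_torque": the same for the moment, N m; "opening": finger opening in m; "gripper_force": force on a finger pad.
Only numpy, scipy, OpenCV 4.12 (cv2) and the standard library are available. Lean on these libraries where they do the work, as an engineer would, in place of code of your own. Each camera call takes 0.05 s, during which the arm holds its last target. There are 200 camera calls.

## Working session

There is one attempt and no reset: what is moved stays moved. The work goes in short steps, Python scripts to look and compute and a tool call to move; the robot and the scene stay as the last step left them, time stands still between calls to the robot, and variables do not carry over. Pictures are saved under pics/ and viewed, at most 17 in all, crops included, and the job is handed in when it is done.

Besides the shell and the picture viewer there is one more tool, called after "Call:" as name(argument=value, ...), one argument or row to a line, values as JSON. arm_command: Moves the arm, as the interface text tells. Its arguments: {"type":"object","properties":{"targets":{"type":"array","items":{"type":"array"}},"newtons":{"type":"number"}},"required":["targets"]}

```bash
mkdir -p pics; cat > h.py <<'E'
from station import *
import numpy as np, cv2
from scipy.spatial.transform import Rotation as R
def snap(cam,name):
    s=get_state(); im=camera(cam); cv2.imwrite(f'pics/{name}.png',im[:,:,::-1]); return s,im
def toolT(s):
    T=np.eye(4); T[:3,:3]=R.from_euler('xyz',s['eef_rot']).as_matrix(); T[:3,3]=s['ee_pos']; return T
def ray(cam,u,v,s=None):
    c=calibration(cam); T=np.array(c['cam_to_world']) if cam!='wrist' else toolT(s)@np.array(c['T_tool_cam'])
    K=np.array([[c['fx'],0,c['cx']],[0,c['fy'],c['cy']],[0,0,1]])
    p=cv2.undistortPoints(np.array([[[u,v]]],float),K,np.array([c['k1'],0,0,0,0.]))[0,0]
    return T[:3,3],T[:3,:3]@np.array([p[0],-p[1],-1])
def at(cam,u,v,z,s=None):
    o,d=ray(cam,u,v,s); return o+d*(z-o[2])/d[2]
def proj(cam,P,s=None):
    c=calibration(cam); T=np.array(c['cam_to_world']) if cam!='wrist' else toolT(s)@np.array(c['T_tool_cam'])
    q=np.linalg.inv(T)@np.r_[P,1]; x=np.array([q[0],-q[1]])/-q[2]; x*=1+c['k1']*(x@x)
    return c['fx']*x[0]+c['cx'],c['fy']*x[1]+c['cy']
def tri(a,b):
    (o1,d1),(o2,d2)=a,b; A=np.c_[d1,-d2]; t=np.linalg.lstsq(A,o2-o1,rcond=None)[0]
    p,q=o1+d1*t[0],o2+d2*t[1]; return (p+q)/2,np.linalg.norm(p-q)
E
python3 - <<'E'
from h import *
np.set_printoptions(precision=3,suppress=True)
for c in('top','side','wrist'): 
    snap(c,c+'0'); print(c,calibration(c))
print(get_state())
E
```

```text
top {'fx': 452.1524228220142, 'fy': 452.1524228220142, 'cx': 313.36944969351794, 'cy': 194.72004232425795, 'k1': -0.0053577021946196336, 'cam_to_world': array([[ 0.012,  0.988, -0.152,  0.273],
       [-1.   ,  0.012, -0.001,  0.   ],
       [ 0.001,  0.152,  0.988,  1.41 ],
       [ 0.   ,  0.   ,  0.   ,  1.   ]])}
side {'fx': 509.6101709399342, 'fy': 509.6101709399342, 'cx': 320.1577282259684, 'cy': 198.81163182831534, 'k1': -0.12714594487030495, 'cam_to_world': array([[-0.976,  0.103, -0.193,  0.175],
       [-0.218, -0.544,  0.81 ,  1.261],
       [-0.022,  0.833,  0.553,  0.945],
       [ 0.   ,  0.   ,  0.   ,  1.   ]])}
wrist {'fx': 283.7250558995764, 'fy': 283.7250558995764, 'cx': 317.5583345756447, 'cy': 201.14628975950092, 'k1': -0.02927259471573868, 'T_tool_cam': array([[ 0.001,  0.964,  0.266,  0.075],
       [ 1.   , -0.001,  0.   ,  0.   ],
       [ 0.   ,  0.266, -0.964, -0.166],
       [ 0.   ,  0.   ,  0.   ,  1.   ]])}
{'t': 0.15, 'joint_pos': array([ 1.129,  0.116,  1.442, -0.   ,  1.584, -0.038]), 'dq': array([-0.003, -0.001, -0.002,  0.001, -0.   , -0.001]), 'joint_torque': array([  0.001, -72.177, -62.295,   0.078,   0.023,  -0.   ]), 'ee_pos': array([0.265, 0.621, 0.218]), 'eef_rot': array([-3.141, -0.   ,  2.738]), 'ft_force': array([ 0.064,  0.417, -1.148]), 'wrist_torque': array([ 0.065, -0.041,  0.028]), 'gripper_force': 0.0, 'opening': 0.09312327951729367}
```

View pics/top0.png

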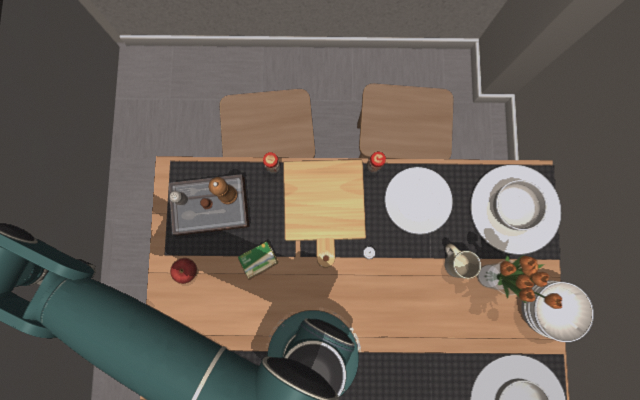

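View pics/side0.png

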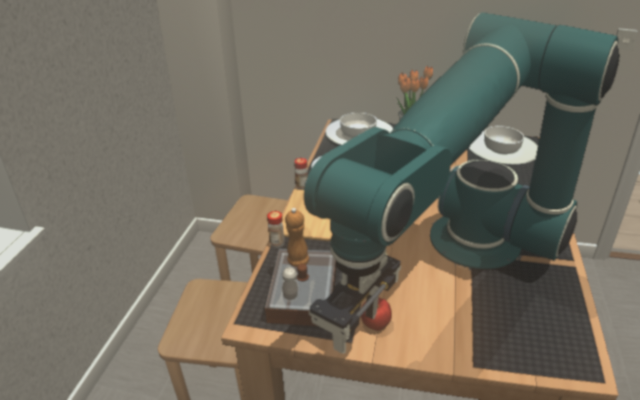

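The top view shows the box near (208,204), salt at (176,197), mill head at (217,185) with its foot near (230,197), and the knob at (206,203). The board's corners are near (284,162), (363,161), (365,239) and (285,240), and the small plate is at (418,200). The side view shows salt near (289,282) and the mill head near (294,218).

```bash
python3 - <<'E'
from h import *
np.set_printoptions(precision=3,suppress=True)
im=cv2.imread('pics/top0.png'); a=cv2.resize(im[150:250,150:270],None,fx=6,fy=6,interpolation=cv2.INTER_CUBIC)
cv2.imwrite('pics/topc.png',a[:600])
im=cv2.imread('pics/side0.png'); a=cv2.resize(im[190:340,230:370],None,fx=4,fy=4,interpolation=cv2.INTER_CUBIC)
cv2.imwrite('pics/sidec.png',a)
for u,v in((284,162),(363,161),(365,239),(285,240)): print('board',at('top',u,v,.015))
print('plate',at('top',418.5,200.5,.02))
print('bottles',at('top',270,160,.1),at('top',378,160,.1),'cork',at('top',369,253,.02))
E
```

```text
board [0.591 0.096 0.015]
board [ 0.597 -0.154  0.015]
board [ 0.352 -0.159  0.015]
board [0.346 0.087 0.015]
plate [ 0.473 -0.325  0.02 ]
bottles [0.577 0.131 0.1  ] [ 0.581 -0.189  0.1  ] cork [ 0.309 -0.17   0.02 ]
```

View pics/topc.png

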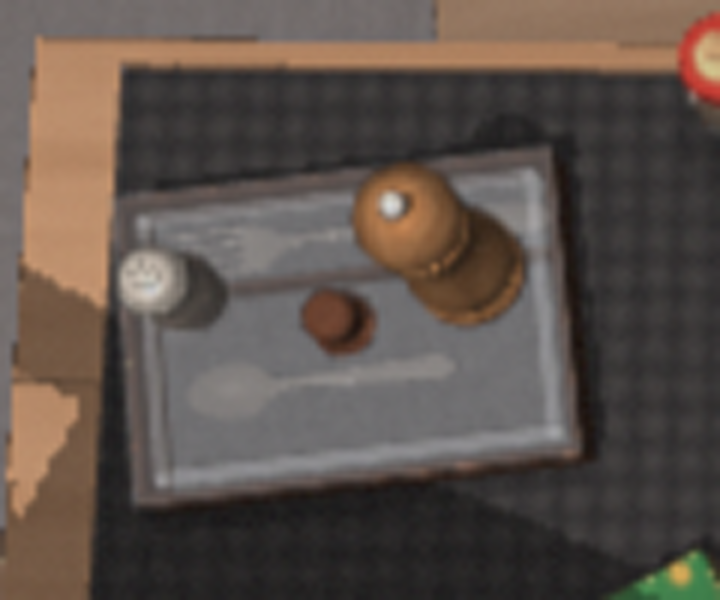

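View pics/sidec.png

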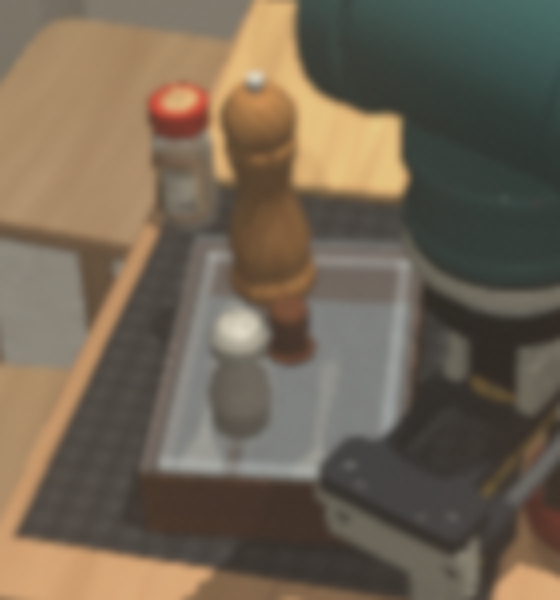

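The top crop shows lid corners at (122,195), (552,148), (580,455) and (138,503), salt dome at (152,280), mill tip at (394,204), knob at (331,314), and the spoon from about (190,395) to (452,365). The side crop shows the mill tip at (255,80) and the salt dome around (240,333).

```bash
python3 - <<'E'
from h import *
np.set_printoptions(precision=4,suppress=True)
t=lambda u,v:(150+u/6-.42,150+v/6-.42)
sd=lambda u,v:(230+u/4-.375,190+v/4-.375)
C=np.array([at('top',*t(u,v),.06) for u,v in((122,195),(552,148),(580,455),(138,503))]);print(C,'centre',C.mean(0))
for i in range(4):
    d=C[(i+1)%4]-C[i]; print(np.linalg.norm(d),np.degrees(np.arctan2(d[1],d[0])))
print('salt',at('top',*t(152,280),.145),tri(ray('top',*t(152,280)),ray('side',*sd(240,330))))
print('mill',at('top',*t(394,204),.23),tri(ray('top',*t(394,204)),ray('side',*sd(255,80))))
print('knob',at('top',*t(331,314),.098))
print('spoon',at('top',*t(190,395),.015),at('top',*t(452,365),.015))
print(calibration('top')['cam_to_world'])
E
```

```text
[[0.5142 0.4373 0.06  ]
 [0.541  0.2206 0.06  ]
 [0.3854 0.2011 0.06  ]
 [0.3588 0.42   0.06  ]] centre [0.4498 0.3197 0.06  ]
0.2182882952246307 -82.94344420754732
0.1568376286641874 -172.8344750538913
0.22051143411836074 96.91711659852149
0.15631253668141376 6.351229180218431
salt [0.4585 0.3932 0.145 ] (array([0.46  , 0.3959, 0.1362]), np.float64(0.0004877297971029633))
mill [0.4812 0.2618 0.23  ] (array([0.4822, 0.2632, 0.2233]), np.float64(0.00036755003717318317))
knob [0.4496 0.3194 0.098 ]
spoon [0.4177 0.4104 0.015 ] [0.4349 0.2756 0.015 ]
[[ 0.0119  0.9883 -0.1518  0.2733]
 [-0.9999  0.0119 -0.0009  0.0003]
 [ 0.0009  0.1518  0.9884  1.4099]
 [ 0.      0.      0.      1.    ]]
```

Box: centre about (0.450, 0.320), yaw about 6.7°, sides 157 × 219 mm against 158 × 224, which fits. I'll turn the tool to yaw π/2 (closing along world x), rise, and look at it with the wrist camera.

Call:
arm_command(
  targets=[
    [[0,0,-13],[0,0,0.1167],93],
    [[0,0,-13],[0,0,0.1167],93],
    [[0,0,-13],[0,0,0.1167],93],
    [[0,0,-13],[0,0,0.1167],93],
    [[0,0,-13],[0,0,0.1167],93],
    [[0,0,-13],[0,0,0.1167],93],
    [[0,0,-13],[0,0,0.1167],93],
    [[0,0,-13],[0,0,0.1167],93],
  ],
  newtons=20,
)

```text
t: 0.82
ee_pos: [0.2652, 0.6206, 0.323]
eef_rot: [-3.141, 0.0, 1.798]
ft_force: [-0.8, 0.2, -0.5]
opening: 0.0928
gripper_force: 0.0
```

Call:
arm_command(
  targets=[
    [[0,0,-13],[0,0,0.1167],93],
    [[0,0,-13],[0,0,0.1167],93],
    [[-30,20,0],[0,0,0],93],
    [[-30,20,0],[0,0,0],93],
    [[-30,20,0],[0,0,0],93],
    [[-30,20,0],[0,0,0],93],
    [[-30,20,0],[0,0,0],93],
    [[-30,20,0],[0,0,0],93],
  ],
)

```text
t: 1.48
ee_pos: [0.3857, 0.4392, 0.3484]
eef_rot: [-3.141, 0.0, 1.571]
ft_force: [-0.0, 0.2, 0.6]
opening: 0.0929
gripper_force: 0.0
```

Call:
arm_command(
  targets=[
    [[-30,20,0],[0,0,0],93],
    [[-30,20,0],[0,0,0],93],
    [[-30,20,0],[0,0,0],93],
    [[-30,20,0],[0,0,0],93],
    [[0,0,0],[0,0,0],93],
    [[0,0,0],[0,0,0],93],
  ],
)

```text
t: 1.98
ee_pos: [0.466, 0.3194, 0.3485]
eef_rot: [-3.141, 0.0, 1.568]
ft_force: [0.7, 1.0, 0.7]
opening: 0.0933
gripper_force: 0.0
```

```bash
python3 - <<'E'
from h import *
s,im=snap('wrist','w1'); s2,_=snap('top','top1'); print(s)
for n,P in dict(mill=(.482,.263,.23),salt=(.459,.394,.15),knob=(.45,.32,.098)).items(): print(n,proj('wrist',P,s))
cv2.imwrite('pics/w1c.png',cv2.resize(im[:,:,::-1],(800,500),interpolation=cv2.INTER_CUBIC))
E
```

```text
{'t': 1.9833, 'joint_pos': array([ 5.55668292e-01, -1.27727708e-01,  1.47630623e+00,  4.83111583e-05,
        1.79322293e+00,  5.58526735e-01]), 'dq': array([ 0.04777193,  0.00361106, -0.00348166,  0.00688509,  0.00080373,
        0.019332  ]), 'joint_torque': array([-3.50261495e+00, -5.19611871e+01, -6.23870659e+01, -2.06371341e-01,
       -2.56466784e-02, -5.19959908e-01]), 'ee_pos': array([0.46599826, 0.31938572, 0.34850983]), 'eef_rot': array([-3.14139061e+00,  7.06864078e-05,  1.56794854e+00]), 'ft_force': array([0.68701598, 1.04805248, 0.72109233]), 'wrist_torque': array([-0.06304682,  0.11610287,  0.03993071]), 'gripper_force': 0.0, 'opening': 0.09328304309142618}
mill (np.float64(332.83705625423477), np.float64(247.16289257416423))
salt (np.float64(312.273001500011), np.float64(122.55404139098947))
knob (np.float64(307.2191303397862), np.float64(174.1788642766818))
```

View pics/w1c.png

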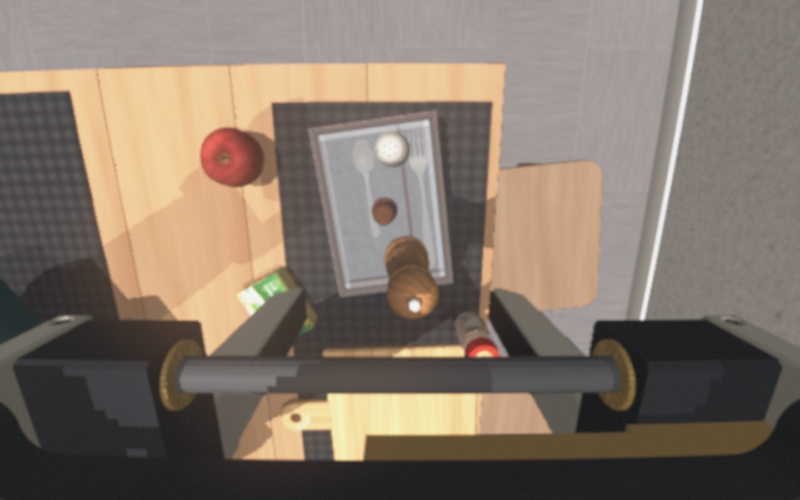

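The wrist view (scaled 1.25) shows the mill tip at (414,305), salt top at (390,148) and knob at (384,210). The lid corners are at (309,129), (437,110), (452,283) and (340,296). I'll check these against the top view.

```bash
python3 - <<'E'
from h import *
np.set_printoptions(precision=4,suppress=True)
s,im=snap('wrist','w2'); print(s['ee_pos'],s['eef_rot'])
old=cv2.imread('pics/w1.png'); new=im[:,:,::-1]
g=lambda a:cv2.cvtColor(np.ascontiguousarray(a[60:240,200:400]),cv2.COLOR_BGR2GRAY).astype(np.float32)
sh=cv2.phaseCorrelate(g(old),g(new))[0]; print('shift',sh)
w=lambda u,v:(u/1.25+sh[0],v/1.25+sh[1])
C=np.array([at('wrist',*w(u,v),.06,s) for u,v in((309,129),(437,110),(452,283),(340,296))]);print(C,'centre',C.mean(0))
for i in range(4):
    d=C[(i+1)%4]-C[i]; print(np.linalg.norm(d),np.degrees(np.arctan2(d[1],d[0])))
print('salt',at('wrist',*w(390,148),.148,s)); print('mill',at('wrist',*w(414,304),.23,s)); print('knob',at('wrist',*w(384,209),.098,s))
E
```

```text
[0.465  0.321  0.3485] [-3.1412 -0.0001  1.5707]
shift (0.5186252048627864, 0.7019710707155582)
[[0.3577 0.4234 0.06  ]
 [0.5131 0.4451 0.06  ]
 [0.5403 0.2237 0.06  ]
 [0.3866 0.2044 0.06  ]] centre [0.4494 0.3241 0.06  ]
0.15694834614045308 7.946702897051158
0.22302238472987423 -82.99522840620014
0.15490495432265325 -172.8505585030415
0.22084269342409857 97.52954549413285
salt [0.458  0.3998 0.148 ]
mill [0.4799 0.2686 0.23  ]
knob [0.4498 0.331  0.098 ]
```

Call:
arm_command(
  targets=[
    [[-18,5,0],[0,0,0],93],
    [[-18,5,0],[0,0,0],93],
    [[-19,6,0],[0,0,0],93],
    [[0,0,30],[0,0,0],93],
    [[0,0,30],[0,0,0],93],
    [[0,0,30],[0,0,0],93],
    [[0,0,0],[0,0,0],93],
  ],
)

```text
t: 2.72
ee_pos: [0.4793, 0.266, 0.2528]
eef_rot: [-3.135, 0.003, 1.572]
ft_force: [0.3, -0.2, -0.1]
opening: 0.0928
gripper_force: 0.0
```

```bash
python3 - <<'E'
from h import *
s,im=snap('wrist','w3'); snap('side','side3'); print(s['ee_pos'],s['eef_rot'],s['ft_force'])
print(proj('wrist',(.481,.266,.23),s))
a=im[:,:,::-1]; b=cv2.imread('pics/side3.png')[170:310,220:380]
cv2.imwrite('pics/m3.png',np.vstack([a[60:360,100:540],cv2.resize(b,(440,300),interpolation=cv2.INTER_CUBIC)]))
E
```

```text
[0.47934139 0.26596595 0.2527664 ] [-3.13503144  0.00315269  1.57228614] [ 0.29585873 -0.2217723  -0.0635644 ]
(np.float64(320.6960209488492), np.float64(231.166568942513))
```

View pics/m3.png

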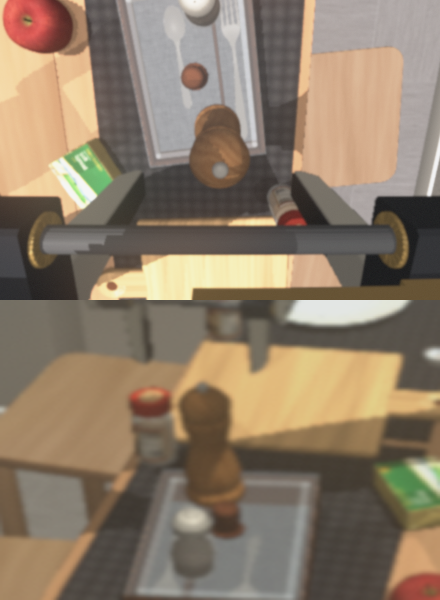

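The mill tip shows at wrist pixel (320,231), predicted (320.7,231.2), so the mill position holds. Descending and gripping.

Call:
arm_command(
  targets=[
    [[0,0,24],[0,0,0],93],
    [[0,0,24],[0,0,0],93],
    [[0,0,24],[0,0,0],93],
    [[0,0,0],[0,0,0],93],
    [[0,0,0],[0,0,0],93],
  ],
)

```text
t: 3.23
ee_pos: [0.4814, 0.2663, 0.1884]
eef_rot: [3.141, -0.0, 1.571]
ft_force: [-0.7, 1.0, 0.7]
opening: 0.0931
gripper_force: 0.0
```

Call:
arm_command(
  targets=[
    [[0,0,0],[0,0,0],40],
    [[0,0,0],[0,0,0],40],
    [[0,0,0],[0,0,0],40],
    [[0,0,0],[0,0,0],40],
    [[0,0,0],[0,0,0],40],
    [[0,0,0],[0,0,0],40],
    [[0,0,0],[0,0,0],40],
    [[0,0,0],[0,0,0],40],
  ],
  newtons=20,
)

```text
t: 3.9
ee_pos: [0.4812, 0.2657, 0.1867]
eef_rot: [-3.141, -0.0, 1.571]
ft_force: [-0.1, 0.1, 0.4]
opening: 0.0476
gripper_force: 20.0
```

Call:
arm_command(
  targets=[
    [[0,0,-10],[0,0,0],40],
    [[0,0,-25],[0,0,0],40],
    [[0,0,-30],[0,0,0],40],
    [[0,0,-30],[0,0,0],40],
    [[0,0,-20],[0,0,0],40],
    [[-10,2,-5],[0,0,0],40],
    [[-20,5,0],[0,0,0],40],
    [[-30,6,0],[0,0,0],40],
  ],
)

```text
t: 4.57
ee_pos: [0.4941, 0.2057, 0.3062]
eef_rot: [-3.141, -0.0, 1.573]
ft_force: [1.1, 0.5, -3.2]
opening: 0.0476
gripper_force: 20.0
```

Call:
arm_command(
  targets=[
    [[-32,7,0],[0,0,0],40],
    [[-32,7,0],[0,0,0],40],
    [[-32,7,0],[0,0,0],40],
    [[-32,7,0],[0,0,0],40],
    [[-32,7,0],[0,0,0],40],
    [[-32,7,0],[0,0,0],40],
    [[-32,7,0],[0,0,0],40],
    [[-32,7,0],[0,0,0],40],
  ],
)

```text
t: 5.23
ee_pos: [0.5498, -0.0526, 0.3057]
eef_rot: [-3.14, -0.0, 1.571]
ft_force: [-0.5, 0.2, -2.1]
opening: 0.0476
gripper_force: 20.0
```

Call:
arm_command(
  targets=[
    [[-22,6,0],[0,0,0],40],
    [[-14,2,0],[0,0,0],40],
    [[0,0,10],[0,0,0],40],
    [[0,0,25],[0,0,0],40],
    [[0,0,25],[0,0,0],40],
    [[0,0,25],[0,0,0],40],
    [[0,0,15],[0,0,0],40],
    [[0,0,0],[0,0,0],40],
  ],
)

```text
t: 5.9
ee_pos: [0.5567, -0.0853, 0.2026]
eef_rot: [-3.136, -0.001, 1.572]
ft_force: [-0.9, -0.2, -2.1]
opening: 0.0475
gripper_force: 20.0
```

```bash
python3 - <<'E'
from h import *
s,im=snap('wrist','w4'); snap('top','top4'); snap('side','side4'); print(s['ee_pos'],s['eef_rot'],s['ft_force'],s['opening'])
b=cv2.imread('pics/side4.png')[120:260,230:450]; t=cv2.imread('pics/top4.png')[140:270,260:464]
cv2.imwrite('pics/m4.png',np.vstack([cv2.resize(b,(471,300)),cv2.resize(t,(471,300),interpolation=cv2.INTER_CUBIC)]))
E
```

```text
[ 0.55673953 -0.08528908  0.20258561] [-3.13646707e+00 -1.19395251e-03  1.57155943e+00] [-0.85555265 -0.19855945 -2.12900049] 0.04750551467283162
```

View pics/m4.png

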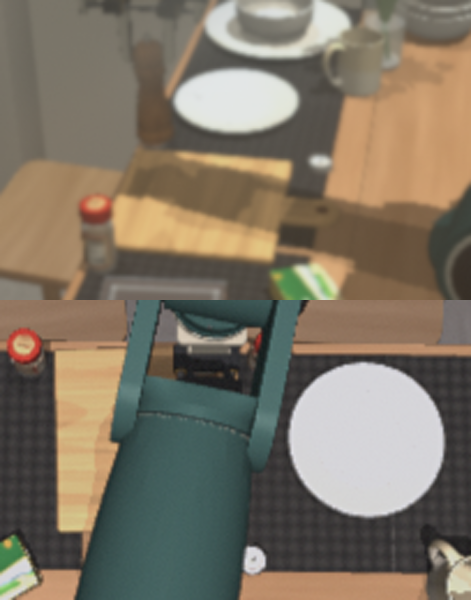

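The mill hangs upright over the far part of the board (side view around (152,90)). Lowering the last 60 mm slowly.

Call:
arm_command(
  targets=[
    [[0,0,20],[0,0,0],40],
    [[0,0,20],[0,0,0],40],
    [[0,0,10],[0,0,0],40],
    [[0,0,5],[0,0,0],40],
    [[0,0,2],[0,0,0],40],
    [[0,0,1],[0,0,0],40],
    [[0,0,0],[0,0,0],40],
    [[0,0,0],[0,0,0],40],
  ],
)

```text
t: 6.72
ee_pos: [0.5586, -0.0863, 0.1497]
eef_rot: [3.14, 0.0, 1.571]
ft_force: [0.1, 0.3, -1.1]
opening: 0.0474
gripper_force: 20.0
```

Call:
arm_command(
  targets=[
    [[0,0,3],[0,0,0],40],
    [[0,0,2],[0,0,0],40],
    [[0,0,1],[0,0,0],40],
    [[0,0,0],[0,0,0],40],
    [[0,0,0],[0,0,0],40],
  ],
)

```text
t: 7.13
ee_pos: [0.5582, -0.0863, 0.1426]
eef_rot: [-3.141, -0.0, 1.571]
ft_force: [-1.3, -0.2, -2.0]
opening: 0.0476
gripper_force: 20.0
```

Call:
arm_command(
  targets=[
    [[0,0,1],[0,0,0],40],
    [[0,0,1],[0,0,0],40],
    [[0,0,0],[0,0,0],40],
    [[0,0,0],[0,0,0],40],
  ],
)

```text
t: 7.47
ee_pos: [0.5585, -0.0864, 0.1417]
eef_rot: [3.14, 0.0, 1.571]
ft_force: [-2.7, -0.6, 6.2]
opening: 0.0476
gripper_force: 20.0
```

Call:
arm_command(
  targets=[
    [[0,0,0],[0,0,0],93],
    [[0,0,0],[0,0,0],93],
    [[0,0,0],[0,0,0],93],
    [[0,0,0],[0,0,0],93],
    [[0,0,0],[0,0,0],93],
    [[0,0,0],[0,0,0],93],
  ],
)

```text
t: 7.97
ee_pos: [0.5582, -0.0863, 0.1406]
eef_rot: [-3.141, -0.0, 1.571]
ft_force: [-0.8, 2.1, -0.4]
opening: 0.0826
gripper_force: 0.0
```

Call:
arm_command(
  targets=[
    [[0,0,-20],[0,0,0],93],
    [[0,0,-35],[0,0,0],93],
    [[0,0,-35],[0,0,0],93],
    [[0,0,-25],[0,0,0],93],
    [[20,-4,0],[0,0,0],93],
    [[35,-7,0],[0,0,0],93],
    [[35,-7,0],[0,0,0],93],
    [[35,-7,0],[0,0,0],93],
  ],
)

```text
t: 8.63
ee_pos: [0.5327, 0.0398, 0.2557]
eef_rot: [3.141, -0.0, 1.57]
ft_force: [0.5, -0.6, 0.9]
opening: 0.0931
gripper_force: 0.0
```

Call:
arm_command(
  targets=[
    [[35,-7,0],[0,0,0],93],
    [[35,-7,0],[0,0,0],93],
    [[35,-7,0],[0,0,0],93],
    [[35,-7,0],[0,0,0],93],
    [[35,-7,0],[0,0,0],93],
    [[35,-7,0],[0,0,0],93],
    [[35,-7,0],[0,0,0],93],
    [[35,-7,0],[0,0,0],93],
  ],
)

```text
t: 9.3
ee_pos: [0.4765, 0.3205, 0.2557]
eef_rot: [3.141, -0.0, 1.571]
ft_force: [0.0, 0.1, 0.6]
opening: 0.093
gripper_force: 0.0
```

Call:
arm_command(
  targets=[
    [[35,-7,0],[0,0,0],93],
    [[30,-7,0],[0,0,0],93],
    [[0,0,0],[0,0,0],93],
    [[0,0,0],[0,0,0],93],
    [[0,0,0],[0,0,0],93],
  ],
)

```text
t: 9.72
ee_pos: [0.4633, 0.3834, 0.2555]
eef_rot: [-3.141, 0.0, 1.571]
ft_force: [0.6, -1.1, -0.2]
opening: 0.093
gripper_force: 0.0
```

```bash
python3 - <<'E'
from h import *
s,im=snap('wrist','w5'); snap('top','top5'); snap('side','side5'); print(s['ee_pos'],s['eef_rot'],s['ft_force'],s['opening'])
for n,P in dict(salt=(.4583,.397,.15),knob=(.4496,.3225,.098),c1=(.5137,.442,.06),c2=(.3583,.422,.06)).items(): print(n,proj('wrist',P,s))
b=cv2.imread('pics/top5.png')[130:270,260:400]; t=cv2.imread('pics/wrist.png') if 0 else im[:,:,::-1]
cv2.imwrite('pics/m5.png',np.vstack([t[:300,120:560],cv2.resize(b,(440,300),interpolation=cv2.INTER_CUBIC)]))
E
```

```text
[0.46327231 0.38340143 0.25549941] [-3.14147981e+00  4.29573299e-04  1.57113150e+00] [ 0.57212138 -1.07347677 -0.19120851] 0.09295095285508632
salt (np.float64(313.0046850669232), np.float64(187.00553559628636))
knob (np.float64(306.80357771544027), np.float64(237.0481672251127))
c1 (np.float64(358.60534795526826), np.float64(135.87647013687837))
c2 (np.float64(235.07414195224425), np.float64(152.02721593372516))
```

View pics/m5.png

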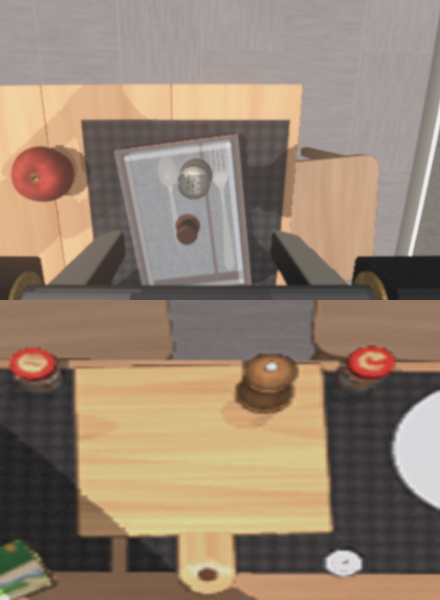

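Wrist view: salt dome at (314,179), predicted (313,187), so the salt lies a few mm further in +y, about y = 0.399. The box corners match their predictions, and the mill stands upright on the board. Gripping the salt.

Call:
arm_command(
  targets=[
    [[8,-2,0],[0,0,0],93],
    [[8,-2,0],[0,0,0],93],
    [[0,0,30],[0,0,0],93],
    [[0,0,35],[0,0,0],93],
    [[0,0,35],[0,0,0],93],
    [[0,0,30],[0,0,0],93],
    [[0,0,20],[0,0,0],93],
    [[0,0,13],[0,0,0],93],
  ],
)

```text
t: 10.53
ee_pos: [0.4583, 0.3995, 0.0899]
eef_rot: [-3.139, 0.002, 1.571]
ft_force: [-0.4, 0.2, 0.1]
opening: 0.0928
gripper_force: 0.0
```

Call:
arm_command(
  targets=[
    [[0,0,0],[0,0,0],93],
    [[0,0,0],[0,0,0],93],
    [[0,0,0],[0,0,0],60],
  ],
)

```text
t: 10.78
ee_pos: [0.4598, 0.4004, 0.0945]
eef_rot: [3.14, -0.001, 1.571]
ft_force: [0.5, 0.2, 0.1]
opening: 0.0897
gripper_force: 0.0
```

Call:
arm_command(
  targets=[
    [[0,0,0],[0,0,0],35],
    [[0,0,0],[0,0,0],35],
    [[0,0,0],[0,0,0],35],
    [[0,0,0],[0,0,0],35],
    [[0,0,0],[0,0,0],35],
    [[0,0,0],[0,0,0],35],
    [[0,0,0],[0,0,0],35],
    [[0,0,0],[0,0,0],35],
  ],
  newtons=12,
)

```text
t: 11.45
ee_pos: [0.4593, 0.3997, 0.0927]
eef_rot: [3.142, -0.0, 1.571]
ft_force: [0.6, 0.0, 0.7]
opening: 0.0408
gripper_force: 11.9
```

```bash
python3 - <<'E'
from h import *
s,im=snap('wrist','w6'); print(s['ee_pos'],s['eef_rot'],s['ft_force'],s['opening'],s['gripper_force'])
for z in (.06,.098): print(proj('wrist',(.4496,.3225,z),s))
cv2.imwrite('pics/w6c.png',np.ascontiguousarray(im[:,:,::-1]))
E
```

```text
[0.45926554 0.39971997 0.09267043] [ 3.14151175e+00 -3.58367668e-06  1.57079104e+00] [0.60020199 0.0478191  0.70703845] 0.04075126852790851 11.865890427434351
(np.float64(306.23589516586765), np.float64(314.6857904356957))
(np.float64(304.1180924661286), np.float64(350.16344884693))
```

View pics/w6c.png

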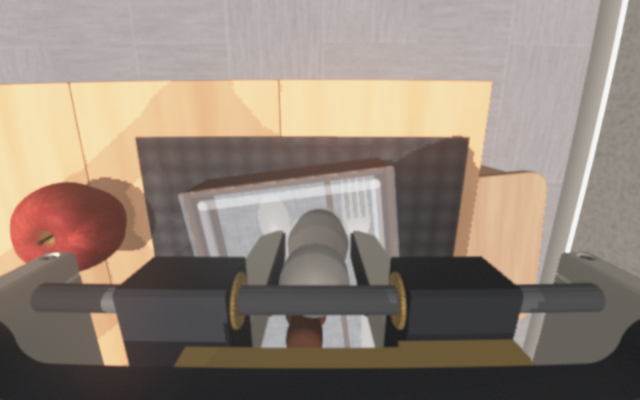

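The wrist view shows the salt held between the pads around (318,240), with the knob just visible at (304,335). Carrying the salt to the board.

Call:
arm_command(
  targets=[
    [[0,0,-10],[0,0,0],35],
    [[0,0,-25],[0,0,0],35],
    [[0,0,-35],[0,0,0],35],
    [[0,0,-30],[0,0,0],35],
    [[-10,3,-10],[0,0,0],35],
    [[-25,6,0],[0,0,0],35],
    [[-35,9,0],[0,0,0],35],
    [[-35,9,0],[0,0,0],35],
  ],
)

```text
t: 12.17
ee_pos: [0.486, 0.2935, 0.2027]
eef_rot: [-3.142, 0.0, 1.572]
ft_force: [0.5, -0.9, -1.0]
opening: 0.0413
gripper_force: 11.8
```

Call:
arm_command(
  targets=[
    [[-35,9,0],[0,0,0],35],
    [[-35,9,0],[0,0,0],35],
    [[-35,9,0],[0,0,0],35],
    [[-35,9,0],[0,0,0],35],
    [[-35,9,0],[0,0,0],35],
    [[-35,9,0],[0,0,0],35],
    [[-35,8,0],[0,0,0],35],
    [[-20,5,0],[0,0,0],35],
  ],
)

```text
t: 12.83
ee_pos: [0.5532, 0.0263, 0.2026]
eef_rot: [-3.141, 0.001, 1.569]
ft_force: [-0.5, 0.3, -1.4]
opening: 0.0408
gripper_force: 11.8
```

Call:
arm_command(
  targets=[
    [[-10,2,0],[0,0,0],35],
    [[0,0,10],[0,0,0],35],
    [[0,0,30],[0,0,0],35],
    [[0,0,30],[0,0,0],35],
    [[0,0,30],[0,0,0],35],
    [[0,0,25],[0,0,0],35],
    [[0,0,15],[0,0,0],35],
    [[0,0,8],[0,0,0],35],
  ],
)

```text
t: 13.5
ee_pos: [0.5536, 0.021, 0.0515]
eef_rot: [-3.138, -0.0, 1.572]
ft_force: [-0.2, -0.4, -1.5]
opening: 0.0408
gripper_force: 11.8
```

Call:
arm_command(
  targets=[
    [[0,0,0],[0,0,0],35],
    [[0,0,0],[0,0,0],35],
    [[0,0,0],[0,0,0],35],
  ],
)

```text
t: 13.75
ee_pos: [0.5558, 0.0201, 0.0559]
eef_rot: [3.14, -0.0, 1.571]
ft_force: [0.3, -0.3, -0.8]
opening: 0.0409
gripper_force: 11.8
```

Contact is expected at TCP z ≈ 0.0477.

Call:
arm_command(
  targets=[
    [[0,0,4],[0,0,0],35],
    [[0,0,2],[0,0,0],35],
    [[0,0,0],[0,0,0],35],
    [[0,0,0],[0,0,0],35],
    [[0,0,0],[0,0,0],35],
  ],
)

```text
t: 14.17
ee_pos: [0.5553, 0.0197, 0.0488]
eef_rot: [3.141, -0.0, 1.571]
ft_force: [-0.2, -0.8, -0.5]
opening: 0.0409
gripper_force: 11.8
```

Call:
arm_command(
  targets=[
    [[0,0,1],[0,0,0],35],
    [[0,0,0],[0,0,0],35],
    [[0,0,0],[0,0,0],35],
  ],
)

```text
t: 14.42
ee_pos: [0.5553, 0.0197, 0.0477]
eef_rot: [3.141, 0.0, 1.571]
ft_force: [0.1, 0.1, -1.5]
opening: 0.0408
gripper_force: 11.8
```

Call:
arm_command(
  targets=[
    [[0,0,1],[0,0,0],35],
    [[0,0,0],[0,0,0],35],
    [[0,0,0],[0,0,0],80],
    [[0,0,0],[0,0,0],80],
    [[0,0,0],[0,0,0],80],
    [[0,0,0],[0,0,0],80],
    [[0,0,-15],[0,0,0],80],
    [[0,0,-30],[0,0,0],80],
  ],
)

```text
t: 15.08
ee_pos: [0.5535, 0.0197, 0.0887]
eef_rot: [-3.136, -0.0, 1.571]
ft_force: [0.5, 0.6, -0.3]
opening: 0.076
gripper_force: 0.0
```

Call:
arm_command(
  targets=[
    [[0,0,-35],[0,0,0],80],
    [[0,0,-35],[0,0,0],80],
    [[0,0,-30],[0,0,-0.121],80],
    [[0,0,-15],[0,0,-0.121],80],
    [[0,0,0],[0,0,-0.121],80],
    [[0,0,0],[0,0,-0.121],80],
    [[0,0,0],[0,0,-0.121],80],
    [[0,0,0],[0,0,-0.121],80],
  ],
)

```text
t: 15.75
ee_pos: [0.5552, 0.0197, 0.2066]
eef_rot: [-3.142, -0.0, 2.303]
ft_force: [0.0, 0.3, -0.0]
opening: 0.0798
gripper_force: 0.0
```

Call:
arm_command(
  targets=[
    [[0,0,0],[0,0,-0.121],80],
    [[0,0,0],[0,0,-0.121],80],
    [[0,0,0],[0,0,-0.121],80],
    [[0,0,0],[0,0,-0.121],80],
    [[0,0,0],[0,0,-0.121],80],
    [[0,0,0],[0,0,-0.121],80],
    [[0,0,0],[0,0,-0.121],80],
    [[0,0,0],[0,0,-0.121],80],
  ],
)

```text
t: 16.42
ee_pos: [0.5552, 0.0197, 0.2065]
eef_rot: [3.142, -0.0, -3.012]
ft_force: [0.0, 0.7, -0.5]
opening: 0.0798
gripper_force: 0.0
```

Call:
arm_command(
  targets=[
    [[5,20,0],[0,0,0],80],
    [[7,34,0],[0,0,0],80],
    [[7,34,0],[0,0,0],80],
    [[7,34,0],[0,0,0],80],
    [[7,34,0],[0,0,0],80],
    [[7,34,0],[0,0,0],80],
    [[7,34,0],[0,0,0],80],
    [[7,34,0],[0,0,0],80],
  ],
)

```text
t: 17.08
ee_pos: [0.469, 0.2706, 0.2067]
eef_rot: [3.142, 0.0, -3.018]
ft_force: [0.1, 0.4, 0.4]
opening: 0.0798
gripper_force: 0.0
```

Call:
arm_command(
  targets=[
    [[7,34,0],[0,0,0],80],
    [[7,21,0],[0,0,0],80],
    [[0,0,0],[0,0,0],80],
    [[0,0,0],[0,0,0],80],
    [[0,0,0],[0,0,0],80],
  ],
)

```text
t: 17.5
ee_pos: [0.4494, 0.3216, 0.2065]
eef_rot: [-3.141, -0.0, -3.018]
ft_force: [0.7, -0.8, 0.5]
opening: 0.0802
gripper_force: 0.0
```

```bash
python3 - <<'E'
from h import *
s,im=snap('wrist','w7'); snap('top','top7'); snap('side','side7'); print(s['ee_pos'],s['eef_rot'],s['ft_force'],s['opening'])
for z in(.06,.086,.098): print('knob',proj('wrist',(.4496,.3225,z),s))
b=cv2.imread('pics/top7.png')[140:250,270:400]
t=np.ascontiguousarray(im[:,:,::-1])
cv2.imwrite('pics/m7.png',np.vstack([t[:320,80:560],cv2.resize(b,(480,280),interpolation=cv2.INTER_CUBIC)]))
E
```

```text
[0.44941295 0.32162255 0.20651076] [-3.14123276e+00 -1.00460600e-04 -3.01820767e+00] [ 0.65639657 -0.82085098  0.48484709] 0.0802232566761722
knob (np.float64(317.9069887450426), np.float64(191.24819666188355))
knob (np.float64(317.9251961427763), np.float64(197.0465662587576))
knob (np.float64(317.93467937738444), np.float64(200.0677907727818))
```

View pics/m7.png

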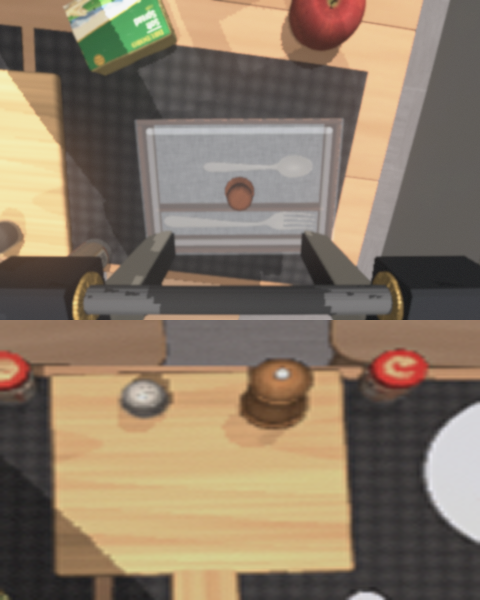

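The wrist view shows the knob head at about (319,200), predicted (318,200). Salt and mill both stand on the far strip of the board. Gripping the knob.

Call:
arm_command(
  targets=[
    [[0,0,20],[0,0,0],70],
    [[0,0,35],[0,0,0],70],
    [[0,0,35],[0,0,0],70],
    [[0,0,25],[0,0,0],70],
    [[0,0,10],[0,0,0],70],
    [[0,0,0],[0,0,0],70],
    [[0,0,0],[0,0,0],70],
    [[0,0,0],[0,0,0],70],
  ],
)

```text
t: 18.32
ee_pos: [0.4502, 0.3223, 0.0838]
eef_rot: [3.14, 0.002, -3.019]
ft_force: [-0.3, 0.0, -0.1]
opening: 0.0699
gripper_force: 0.0
```

Call:
arm_command(
  targets=[
    [[0,0,8],[0,0,0],70],
    [[0,0,3],[0,0,0],70],
    [[0,0,0],[0,0,0],70],
    [[0,0,0],[0,0,0],70],
    [[0,0,0],[0,0,0],70],
  ],
)

```text
t: 18.73
ee_pos: [0.4493, 0.3221, 0.0709]
eef_rot: [3.141, 0.0, -3.018]
ft_force: [0.3, 0.4, 0.6]
opening: 0.0697
gripper_force: 0.0
```

Call:
arm_command(
  targets=[
    [[0,0,0],[0,0,0],20],
    [[0,0,0],[0,0,0],20],
    [[0,0,0],[0,0,0],20],
    [[0,0,0],[0,0,0],20],
    [[0,0,0],[0,0,0],20],
    [[0,0,0],[0,0,0],20],
    [[0,0,0],[0,0,0],20],
    [[0,0,0],[0,0,0],20],
  ],
  newtons=40,
)

```text
t: 19.4
ee_pos: [0.4493, 0.3221, 0.0707]
eef_rot: [3.141, -0.0, -3.018]
ft_force: [-0.5, 1.1, -0.2]
opening: 0.0261
gripper_force: 40.0
```

Call:
arm_command(
  targets=[
    [[0,0,-5],[0,0,0],20],
    [[0,0,-10],[0,0,0],20],
    [[0,0,-20],[0,0,0],20],
    [[0,0,-30],[0,0,0],20],
    [[0,0,-20],[0,0,0.03],20],
    [[0,0,-10],[0,0,0.0335],20],
    [[0,0,0],[0,0,0.03],20],
    [[1,-10,0],[0,0,0],20],
  ],
)

```text
t: 20.07
ee_pos: [0.4488, 0.3127, 0.1672]
eef_rot: [3.14, 0.001, -3.113]
ft_force: [0.4, -0.5, -2.4]
opening: 0.0257
gripper_force: 40.0
```

Call:
arm_command(
  targets=[
    [[2,-20,0],[0,0,0],20],
    [[3,-30,0],[0,0,0],20],
    [[3,-30,0],[0,0,0],20],
    [[3,-30,0],[0,0,0],20],
    [[3,-30,0],[0,0,0],20],
    [[3,-30,0],[0,0,0],20],
    [[3,-30,0],[0,0,0],20],
    [[3,-30,0],[0,0,0],20],
  ],
)

```text
t: 20.73
ee_pos: [0.4315, 0.0796, 0.1658]
eef_rot: [-3.141, -0.0, -3.111]
ft_force: [0.0, 0.4, -2.2]
opening: 0.0261
gripper_force: 40.0
```

Call:
arm_command(
  targets=[
    [[3,-30,0],[0,0,0],20],
    [[3,-30,0],[0,0,0],20],
    [[2,-30,0],[0,0,0],20],
    [[1,-16,0],[0,0,0],20],
    [[0,-10,0],[0,0,0],20],
    [[0,0,0],[0,0,0],20],
    [[0,0,0],[0,0,0],20],
    [[0,0,0],[0,0,0],20],
  ],
)

```text
t: 21.4
ee_pos: [0.4268, -0.0341, 0.1656]
eef_rot: [3.141, -0.0, -3.111]
ft_force: [0.9, -0.1, -2.1]
opening: 0.0259
gripper_force: 40.0
```

```bash
python3 - <<'E'
from h import *
s,im=snap('wrist','w8'); snap('side','side8'); print(s['ee_pos'],s['eef_rot'],s['ft_force'],s['opening'])
b=cv2.imread('pics/side8.png')[130:260,250:450]
t=np.ascontiguousarray(im[:,:,::-1])
cv2.imwrite('pics/m8.png',np.vstack([t[:300,80:560],cv2.resize(b,(480,300),interpolation=cv2.INTER_CUBIC)]))
E
```

```text
[ 0.42678383 -0.03414857  0.16558126] [ 3.14130404e+00 -2.49178732e-04 -3.11111589e+00] [ 0.8740173  -0.05039895 -2.06042327] 0.025888945596898662
```

View pics/m8.png

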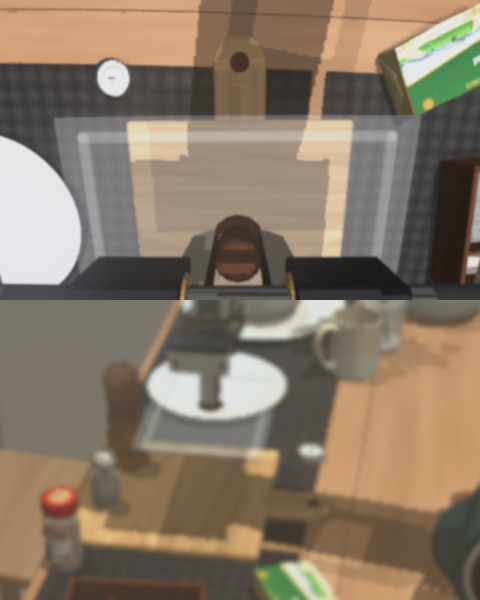

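The lid hangs level over the near half of the board, squared to it in the wrist view, with mill and salt clear behind it. Lowering.

Call:
arm_command(
  targets=[
    [[0,0,10],[0,0,0],20],
    [[0,0,20],[0,0,0],20],
    [[0,0,25],[0,0,0],20],
    [[0,0,25],[0,0,0],20],
    [[0,0,20],[0,0,0],20],
    [[0,0,10],[0,0,0],20],
    [[0,0,5],[0,0,0],20],
    [[0,0,0],[0,0,0],20],
  ],
)

```text
t: 22.17
ee_pos: [0.4266, -0.0345, 0.0499]
eef_rot: [3.141, -0.001, -3.111]
ft_force: [0.4, -0.3, -2.4]
opening: 0.026
gripper_force: 40.0
```

Call:
arm_command(
  targets=[
    [[0,0,3],[0,0,0],20],
    [[0,0,3],[0,0,0],20],
    [[0,0,2],[0,0,0],20],
    [[0,0,0],[0,0,0],20],
    [[0,0,0],[0,0,0],20],
    [[0,0,0],[0,0,0],20],
  ],
)

```text
t: 22.67
ee_pos: [0.427, -0.0349, 0.043]
eef_rot: [-3.141, 0.0, -3.112]
ft_force: [0.0, 0.2, -2.5]
opening: 0.0257
gripper_force: 40.0
```

Call:
arm_command(
  targets=[
    [[0,0,2],[0,0,0],20],
    [[0,0,2],[0,0,0],20],
    [[0,0,0],[0,0,0],20],
    [[0,0,0],[0,0,0],20],
  ],
)

```text
t: 23.0
ee_pos: [0.4269, -0.0349, 0.0386]
eef_rot: [-3.142, 0.0, -3.112]
ft_force: [-0.2, -1.3, -2.0]
opening: 0.026
gripper_force: 40.0
```

Call:
arm_command(
  targets=[
    [[0,0,1],[0,0,0],20],
    [[0,0,0],[0,0,0],20],
    [[0,0,0],[0,0,0],20],
  ],
)

```text
t: 23.25
ee_pos: [0.427, -0.0349, 0.0386]
eef_rot: [-3.141, 0.0, -3.112]
ft_force: [-6.6, 0.3, 11.8]
opening: 0.0259
gripper_force: 40.0
```

Call:
arm_command(
  targets=[
    [[0,0,0],[0,0,0],60],
    [[0,0,0],[0,0,0],60],
    [[0,0,0],[0,0,0],60],
    [[0,0,0],[0,0,0],60],
    [[0,0,0],[0,0,0],60],
    [[0,0,-15],[0,0,0],60],
    [[0,0,-35],[0,0,0],60],
    [[0,0,-35],[0,0,0],60],
  ],
)

```text
t: 23.92
ee_pos: [0.426, -0.0347, 0.1227]
eef_rot: [3.141, -0.003, -3.112]
ft_force: [0.2, -0.3, 1.1]
opening: 0.0598
gripper_force: 0.0
```

Call:
arm_command(
  targets=[
    [[0,0,-35],[0,0,0.1133],60],
    [[0,0,-35],[0,0,0.1133],40],
    [[0,0,-10],[0,0,0.1133],40],
    [[0,0,0],[0,0,0.1133],40],
    [[0,0,0],[0,0,0.1133],40],
    [[0,0,0],[0,0,0.1133],40],
    [[0,0,0],[0,0,0.1133],40],
    [[0,0,0],[0,0,0.1133],40],
  ],
)

```text
t: 24.58
ee_pos: [0.4269, -0.0348, 0.2026]
eef_rot: [-3.142, -0.0, 2.259]
ft_force: [-0.1, 0.2, -0.0]
opening: 0.04
gripper_force: 0.0
```

Call:
arm_command(
  targets=[
    [[0,0,0],[0,0,0.1133],40],
    [[0,0,0],[0,0,0.1133],40],
    [[0,0,0],[0,0,0.1133],40],
    [[0,0,0],[0,0,0.1133],40],
    [[0,0,0],[0,0,0.1133],40],
    [[20,3,0],[0,0,0],40],
    [[35,4,0],[0,0,0],40],
    [[35,4,0],[0,0,0],40],
  ],
)

```text
t: 25.25
ee_pos: [0.4262, 0.0564, 0.2026]
eef_rot: [3.141, 0.0, 1.696]
ft_force: [1.3, -0.2, -0.0]
opening: 0.04
gripper_force: 0.0
```

Call:
arm_command(
  targets=[
    [[35,4,0],[0,0,0],40],
    [[35,4,0],[0,0,0],40],
    [[35,4,0],[0,0,0],40],
    [[35,4,0],[0,0,0],40],
    [[35,4,0],[0,0,0],40],
    [[35,4,0],[0,0,0],40],
    [[35,4,0],[0,0,0],40],
    [[35,4,0],[0,0,0],40],
  ],
)

```text
t: 25.92
ee_pos: [0.422, 0.3395, 0.2025]
eef_rot: [3.142, 0.0, 1.699]
ft_force: [0.8, -0.4, 0.5]
opening: 0.0405
gripper_force: 0.0
```

Call:
arm_command(
  targets=[
    [[7,4,0],[0,0,0],40],
    [[0,0,0],[0,0,0],40],
    [[0,0,0],[0,0,0],40],
    [[0,0,0],[0,0,0],40],
  ],
)

```text
t: 26.25
ee_pos: [0.4256, 0.3441, 0.2026]
eef_rot: [-3.142, 0.0, 1.698]
ft_force: [-0.5, -1.3, 0.5]
opening: 0.0403
gripper_force: 0.0
```

```bash
python3 - <<'E'
from h import *
s,im=snap('wrist','w9'); snap('top','top9'); snap('side','side9'); print(s['ee_pos'],s['eef_rot'],s['ft_force'],s['opening'])
for P in((.4263,.345,.013),(.4177,.4125,.013),(.4349,.2776,.013)): print(proj('wrist',P,s))
b=cv2.imread('pics/top9.png')[140:270,270:450]
t=np.ascontiguousarray(im[:,:,::-1])
cv2.imwrite('pics/m9.png',np.vstack([t[:300,80:560],cv2.resize(b,(480,300),interpolation=cv2.INTER_CUBIC)]))
E
```

```text
[0.42560597 0.34407962 0.20260675] [-3.14150701e+00  3.04076101e-04  1.69771493e+00] [-0.45628073 -1.30660303  0.52479995] 0.04028825449343773
(np.float64(318.59828758800694), np.float64(182.39314233073097))
(np.float64(318.7017228638119), np.float64(127.45090795877026))
(np.float64(318.51217875397305), np.float64(232.12558196057202))
```

View pics/m9.png

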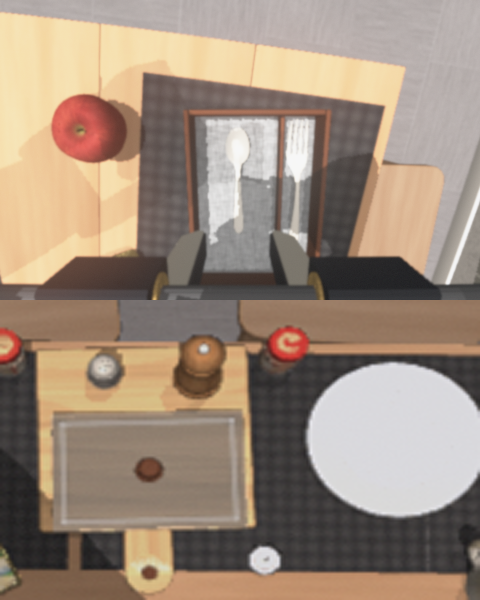

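The wrist view shows the spoon's bowl tip at (318,127) and handle end at (319,233), matching the predictions (127.5 and 232). The lid lies flat on the board with salt and mill standing. Descending onto the spoon's middle.

Call:
arm_command(
  targets=[
    [[0,0,20],[0,0,0],40],
    [[0,0,35],[0,0,0],40],
    [[0,0,35],[0,0,0],40],
    [[0,0,35],[0,0,0],40],
    [[0,0,30],[0,0,0],40],
    [[0,0,15],[0,0,0],40],
    [[0,0,5],[0,0,0],40],
    [[0,0,0],[0,0,0],40],
  ],
)

```text
t: 27.07
ee_pos: [0.4253, 0.3443, 0.0269]
eef_rot: [-3.14, 0.001, 1.698]
ft_force: [0.4, -0.7, -0.7]
opening: 0.0399
gripper_force: 0.0
```

Call:
arm_command(
  targets=[
    [[0,0,5],[0,0,0],40],
    [[0,0,4],[0,0,0],40],
    [[0,0,3],[0,0,0],40],
    [[0,0,0],[0,0,0],40],
    [[0,0,0],[0,0,0],40],
    [[0,0,0],[0,0,0],40],
  ],
)

```text
t: 27.57
ee_pos: [0.4257, 0.3452, 0.0161]
eef_rot: [3.141, -0.0, 1.698]
ft_force: [-0.1, 0.1, -0.0]
opening: 0.0397
gripper_force: 0.0
```

Call:
arm_command(
  targets=[
    [[0,0,3],[0,0,0],40],
    [[0,0,0],[0,0,0],40],
    [[0,0,0],[0,0,0],40],
  ],
)

```text
t: 27.82
ee_pos: [0.4254, 0.345, 0.0125]
eef_rot: [-3.141, 0.0, 1.698]
ft_force: [-0.5, 0.7, 0.5]
opening: 0.04
gripper_force: 0.0
```

Call:
arm_command(
  targets=[
    [[0,0,0],[0,0,0],0],
    [[0,0,0],[0,0,0],0],
    [[0,0,0],[0,0,0],0],
    [[0,0,0],[0,0,0],0],
    [[0,0,0],[0,0,0],0],
    [[0,0,0],[0,0,0],0],
    [[0,0,0],[0,0,0],0],
    [[0,0,0],[0,0,0],0],
  ],
  newtons=15,
)

```text
t: 28.48
ee_pos: [0.4255, 0.3451, 0.0127]
eef_rot: [3.142, 0.0, 1.698]
ft_force: [-0.1, -0.3, 0.7]
opening: 0.0212
gripper_force: 14.9
```

Call:
arm_command(
  targets=[
    [[0,0,-5],[0,0,0],0],
    [[0,0,-10],[0,0,0],0],
    [[0,0,-20],[0,0,0],0],
    [[0,0,-35],[0,0,0],0],
    [[0,0,-35],[0,0,0],0],
    [[0,0,-15],[0,0,0],0],
    [[0,0,0],[0,0,0],0],
    [[0,0,0],[0,0,0],0],
  ],
)

```text
t: 29.15
ee_pos: [0.4258, 0.3453, 0.1339]
eef_rot: [3.14, -0.001, 1.698]
ft_force: [-0.1, 0.5, -0.7]
opening: 0.0208
gripper_force: 15.0
```

```bash
python3 - <<'E'
from h import *
s,im=snap('wrist','w10'); snap('side','side10'); snap('top','top10'); print(s['ee_pos'],s['eef_rot'],s['ft_force'],s['opening'])
b=cv2.imread('pics/side10.png')[150:310,220:420]
t=np.ascontiguousarray(im[:,:,::-1])
cv2.imwrite('pics/m10.png',np.vstack([t[100:400,80:560],cv2.resize(b,(375,300),interpolation=cv2.INTER_CUBIC)if 0 else cv2.copyMakeBorder(cv2.resize(b,(375,300),interpolation=cv2.INTER_CUBIC),0,0,0,105,cv2.BORDER_CONSTANT)]))
E
```

```text
[0.42578157 0.34526417 0.13391162] [ 3.13977693e+00 -1.00619617e-03  1.69835175e+00] [-0.13438965  0.49085179 -0.65707816] 0.02075516320061039
```

View pics/m10.png

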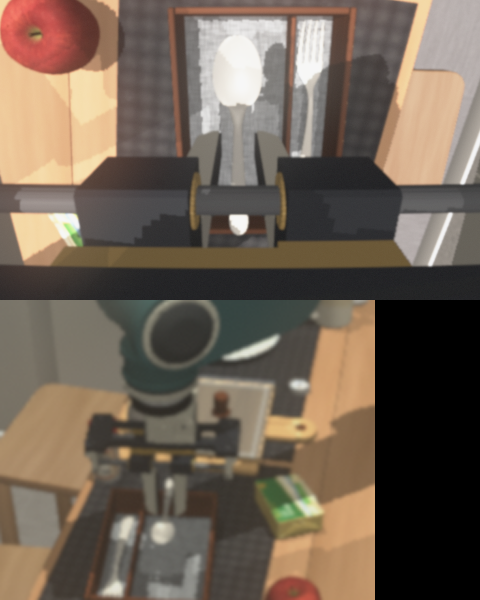

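The wrist view shows the spoon held at its middle (bowl at (238,70)), with the fork still in the box. Carrying the spoon to the plate.

Call:
arm_command(
  targets=[
    [[0,0,-30],[0,0,0],0],
    [[0,0,-30],[0,0,0],0],
    [[-10,0,-10],[0,0,0],0],
    [[-25,-2,0],[0,0,0],0],
    [[-35,-2,0],[0,0,0],0],
    [[-35,-2,0],[0,0,0],0],
    [[-35,-2,0],[0,0,0],0],
    [[-35,-2,0],[0,0,0],0],
  ],
)

```text
t: 29.97
ee_pos: [0.4373, 0.1685, 0.2014]
eef_rot: [-3.14, 0.0, 1.699]
ft_force: [0.6, -0.2, -0.0]
opening: 0.0208
gripper_force: 15.0
```

Call:
arm_command(
  targets=[
    [[-35,-2,0],[0,0,0],0],
    [[-35,-2,0],[0,0,0],0],
    [[-35,-2,0],[0,0,0],0],
    [[-35,-2,0],[0,0,0],0],
    [[-35,-2,0],[0,0,0],0],
    [[-35,-2,0],[0,0,0],0],
    [[-35,-2,0],[0,0,0],0],
    [[-35,-2,0],[0,0,0],0],
  ],
)

```text
t: 30.63
ee_pos: [0.4569, -0.1114, 0.2015]
eef_rot: [-3.14, -0.001, 1.698]
ft_force: [1.5, 0.1, -0.1]
opening: 0.0208
gripper_force: 15.0
```

Call:
arm_command(
  targets=[
    [[-35,-2,0],[0,0,0],0],
    [[-35,-2,0],[0,0,0],0],
    [[-35,-2,0],[0,0,0],0],
    [[-35,-2,0],[0,0,0],0],
    [[-35,-2,0],[0,0,0],0],
    [[-20,-1,0],[0,0,0],0],
    [[-10,0,0],[0,0,0],0],
    [[0,0,0],[0,0,0],0],
  ],
)

```text
t: 31.3
ee_pos: [0.4723, -0.3155, 0.2011]
eef_rot: [-3.14, -0.001, 1.697]
ft_force: [-0.4, 0.1, 0.4]
opening: 0.0209
gripper_force: 15.0
```

Call:
arm_command(
  targets=[
    [[0,0,0],[0,0,0],0],
    [[0,0,20],[0,0,0],0],
    [[0,0,35],[0,0,0],0],
    [[0,0,35],[0,0,0],0],
    [[0,0,35],[0,0,0],0],
    [[0,0,25],[0,0,0],0],
    [[0,0,10],[0,0,0],0],
    [[0,0,0],[0,0,0],0],
  ],
)

```text
t: 31.97
ee_pos: [0.472, -0.3124, 0.0406]
eef_rot: [-3.139, -0.002, 1.7]
ft_force: [-0.1, -0.3, -0.6]
opening: 0.0208
gripper_force: 15.0
```

```bash
python3 - <<'E'
from h import *
s,im=snap('wrist','w11'); print(s['ee_pos'],s['eef_rot'],s['ft_force'],s['opening'])
# plate circle in the first top view (white blob)
t=cv2.imread('pics/top0.png'); m=(t[:,:,:].min(2)>170).astype(np.uint8); n,l,st,c=cv2.connectedComponentsWithStats(m)
i=l[200,418]; print(st[i],c[i],at('top',*c[i],.018))
E
```

```text
[ 0.4720317  -0.31244029  0.04063767] [-3.13916999e+00 -2.44727186e-03  1.69958711e+00] [-0.13744608 -0.33224623 -0.63808128] 0.020816244297998075
[ 385  167   67   67 3460] [418.32947977 199.94624277] [ 0.47456382 -0.32508034  0.018     ]
```

Call:
arm_command(
  targets=[
    [[-10,0,5],[0,0,0],0],
    [[0,0,10],[0,0,0],0],
    [[0,0,5],[0,0,0],0],
    [[0,0,4],[0,0,0],0],
    [[0,0,2],[0,0,0],0],
    [[0,0,0],[0,0,0],0],
    [[0,0,0],[0,0,0],0],
    [[0,0,0],[0,0,0],0],
  ],
)

```text
t: 32.68
ee_pos: [0.4742, -0.3242, 0.017]
eef_rot: [3.141, 0.0, 1.698]
ft_force: [1.2, -0.1, -0.7]
opening: 0.0209
gripper_force: 15.0
```

Call:
arm_command(
  targets=[
    [[0,0,2],[0,0,0],0],
    [[0,0,0],[0,0,0],0],
    [[0,0,0],[0,0,0],0],
  ],
)

```text
t: 32.93
ee_pos: [0.4741, -0.3241, 0.0146]
eef_rot: [-3.142, -0.0, 1.698]
ft_force: [-0.0, -0.5, -0.2]
opening: 0.0207
gripper_force: 15.0
```

Call:
arm_command(
  targets=[
    [[0,0,2],[0,0,0],0],
    [[0,0,1],[0,0,0],0],
    [[0,0,0],[0,0,0],0],
    [[0,0,0],[0,0,0],0],
  ],
)

```text
t: 33.27
ee_pos: [0.4741, -0.3242, 0.0117]
eef_rot: [3.142, 0.0, 1.698]
ft_force: [-0.9, -0.5, 0.5]
opening: 0.0206
gripper_force: 14.9
```

Call:
arm_command(
  targets=[
    [[0,0,0],[0,0,0],45],
    [[0,0,0],[0,0,0],45],
    [[0,0,0],[0,0,0],45],
    [[0,0,0],[0,0,0],45],
    [[0,0,-10],[0,0,0],45],
    [[0,0,-30],[0,0,0],45],
    [[0,0,-35],[0,0,0],60],
    [[0,0,-35],[0,0,0],60],
  ],
)

```text
t: 33.93
ee_pos: [0.4737, -0.3239, 0.1234]
eef_rot: [-3.141, -0.001, 1.698]
ft_force: [1.0, -0.8, -0.5]
opening: 0.0542
gripper_force: 0.0
```

Call:
arm_command(
  targets=[
    [[0,0,-35],[0,0,-0.1133],60],
    [[0,0,-35],[0,0,-0.1133],60],
    [[0,0,-10],[0,0,-0.1133],60],
    [[0,0,0],[0,0,-0.1133],60],
    [[0,0,0],[0,0,-0.1133],60],
    [[0,0,0],[0,0,-0.1133],60],
    [[0,0,0],[0,0,-0.1133],60],
    [[0,0,0],[0,0,-0.1133],60],
  ],
)

```text
t: 34.6
ee_pos: [0.474, -0.3241, 0.2025]
eef_rot: [-3.142, 0.001, 2.61]
ft_force: [-0.2, -0.4, -0.1]
opening: 0.0599
gripper_force: 0.0
```

Call:
arm_command(
  targets=[
    [[0,0,0],[0,0,-0.1133],60],
    [[0,0,0],[0,0,-0.1133],60],
    [[0,0,0],[0,0,-0.1133],60],
    [[0,0,0],[0,0,-0.1133],60],
    [[0,0,0],[0,0,-0.1133],60],
    [[4,20,0],[0,0,0],60],
    [[4,34,0],[0,0,0],60],
    [[4,34,0],[0,0,0],60],
  ],
)

```text
t: 35.27
ee_pos: [0.4589, -0.236, 0.2021]
eef_rot: [3.141, -0.0, -3.113]
ft_force: [0.7, 0.3, 1.0]
opening: 0.0603
gripper_force: 0.0
```

Call:
arm_command(
  targets=[
    [[4,34,0],[0,0,0],60],
    [[4,34,0],[0,0,0],60],
    [[4,34,0],[0,0,0],60],
    [[4,34,0],[0,0,0],60],
    [[4,34,0],[0,0,0],60],
    [[6,32,0],[0,0,0],60],
    [[0,0,0],[0,0,0],60],
    [[0,0,0],[0,0,0],60],
  ],
)

```text
t: 35.93
ee_pos: [0.4273, -0.0343, 0.2026]
eef_rot: [-3.141, 0.001, -3.109]
ft_force: [-0.7, -0.5, -0.1]
opening: 0.0598
gripper_force: 0.0
```

```bash
python3 - <<'E'
from h import *
s,im=snap('wrist','w12'); snap('top','top12');snap('side','side12'); print(s['ee_pos'],s['eef_rot'],s['ft_force'],s['opening'])
print(proj('wrist',(.427,-.0349,.066),s))
b=cv2.imread('pics/top12.png')[140:270,270:470]
t=np.ascontiguousarray(im[:,:,::-1])
cv2.imwrite('pics/m12.png',np.vstack([t[:290,80:560],cv2.resize(b,(480,310),interpolation=cv2.INTER_CUBIC)]))
E
```

```text
[ 0.42727768 -0.03430795  0.20263075] [-3.14127905e+00  1.47137182e-03 -3.10899472e+00] [-0.68279532 -0.5496057  -0.12339824] 0.059769072389610656
(np.float64(316.64941866190554), np.float64(192.66263359755322))
```

View pics/m12.png

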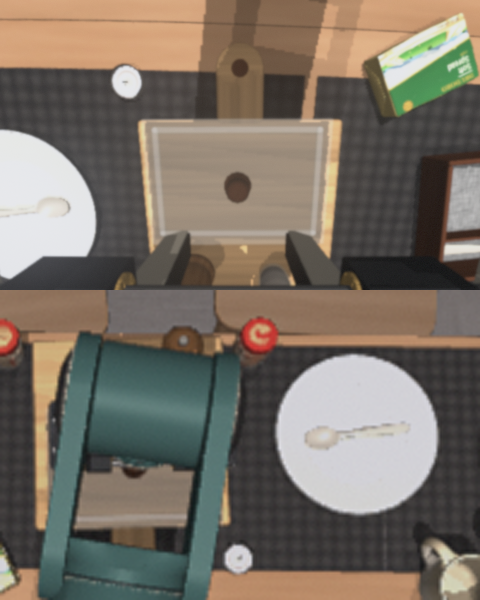

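The spoon lies in the middle of the plate: its middle is near (357,434) and the plate's centre near (357,433) in the crop. The lid is as I left it. Re-gripping the knob at the release pose.

Call:
arm_command(
  targets=[
    [[0,0,20],[0,0,0],60],
    [[0,0,35],[0,0,0],60],
    [[0,0,35],[0,0,0],60],
    [[0,0,35],[0,0,0],60],
    [[0,0,20],[0,0,0],60],
    [[0,0,10],[0,0,0],60],
    [[0,0,0],[0,0,0],60],
    [[0,0,0],[0,0,0],60],
  ],
)

```text
t: 36.75
ee_pos: [0.4279, -0.036, 0.0475]
eef_rot: [-3.142, 0.0, -3.113]
ft_force: [0.2, -0.6, -0.2]
opening: 0.0599
gripper_force: 0.0
```

Call:
arm_command(
  targets=[
    [[0,0,5],[0,0,0],60],
    [[0,0,3],[0,0,0],60],
    [[0,0,0],[0,0,0],60],
    [[0,0,0],[0,0,0],60],
    [[0,0,0],[0,0,0],60],
  ],
)

```text
t: 37.17
ee_pos: [0.4277, -0.0354, 0.0391]
eef_rot: [-3.141, 0.001, -3.112]
ft_force: [-0.2, 0.7, -0.4]
opening: 0.0596
gripper_force: 0.0
```

Call:
arm_command(
  targets=[
    [[0.7,0.5,0.5],[0,0,0],60],
    [[0,0,0],[0,0,0],60],
    [[0,0,0],[0,0,0],60],
  ],
)

```text
t: 37.42
ee_pos: [0.4268, -0.0349, 0.0382]
eef_rot: [-3.142, 0.0, -3.112]
ft_force: [-0.6, -1.0, -1.1]
opening: 0.0601
gripper_force: 0.0
```

Call:
arm_command(
  targets=[
    [[0,0,0],[0,0,0],20],
    [[0,0,0],[0,0,0],20],
    [[0,0,0],[0,0,0],20],
    [[0,0,0],[0,0,0],20],
    [[0,0,0],[0,0,0],20],
    [[0,0,0],[0,0,0],20],
    [[0,0,0],[0,0,0],20],
    [[0,0,0],[0,0,0],20],
  ],
  newtons=40,
)

```text
t: 38.08
ee_pos: [0.4268, -0.035, 0.0382]
eef_rot: [3.142, -0.0, -3.112]
ft_force: [0.1, 0.2, 0.8]
opening: 0.0259
gripper_force: 40.0
```

Call:
arm_command(
  targets=[
    [[0,0,-5],[0,0,0],20],
    [[0,0,-10],[0,0,0],20],
    [[0,0,-20],[0,0,0],20],
    [[0,0,-30],[0,0,0],20],
    [[0,0,-30],[0,0,0],20],
    [[0,0,-20],[0,0,0],20],
    [[0,0,-10],[0,0,0],20],
    [[0,0,0],[0,0,0],20],
  ],
)

```text
t: 38.75
ee_pos: [0.4275, -0.0351, 0.1657]
eef_rot: [-3.141, 0.003, -3.112]
ft_force: [-0.1, 0.8, -3.1]
opening: 0.0257
gripper_force: 40.0
```

Call:
arm_command(
  targets=[
    [[-1,10,0],[0,0,0],20],
    [[-2,20,0],[0,0,0],20],
    [[-3,30,0],[0,0,0],20],
    [[-3,30,0],[0,0,0],20],
    [[-3,30,0],[0,0,0],20],
    [[-3,30,0],[0,0,0],20],
    [[-3,30,0],[0,0,0],20],
    [[-3,30,0],[0,0,0],20],
  ],
)

```text
t: 39.42
ee_pos: [0.4404, 0.1775, 0.1612]
eef_rot: [-3.141, -0.002, -3.112]
ft_force: [0.4, -0.7, -2.3]
opening: 0.0261
gripper_force: 40.0
```

Call:
arm_command(
  targets=[
    [[-3,30,0],[0,0,0],20],
    [[-3,30,0],[0,0,0],20],
    [[-3,30,0],[0,0,0],20],
    [[-2,30,0],[0,0,0],20],
    [[-1,16,0],[0,0,-0.03],20],
    [[0,10,0],[0,0,-0.034],20],
    [[0,0,0],[0,0,-0.03],20],
    [[0,0,0],[0,0,0],20],
  ],
)

```text
t: 40.08
ee_pos: [0.4483, 0.3218, 0.162]
eef_rot: [-3.141, -0.002, -3.014]
ft_force: [0.1, 0.6, -2.5]
opening: 0.0259
gripper_force: 40.0
```

Call:
arm_command(
  targets=[
    [[0,0,0],[0,0,0],20],
    [[0,0,10],[0,0,0],20],
    [[0,0,25],[0,0,0],20],
    [[0,0,25],[0,0,0],20],
    [[0,0,10],[0,0,0],20],
    [[0,0,0],[0,0,0],20],
    [[0,0,0],[0,0,0],20],
    [[0,0,0],[0,0,0],20],
  ],
)

```text
t: 40.75
ee_pos: [0.4494, 0.322, 0.0946]
eef_rot: [3.141, 0.002, -3.018]
ft_force: [0.8, 1.0, -1.9]
opening: 0.026
gripper_force: 40.0
```

Call:
arm_command(
  targets=[
    [[0,0,6],[0,0,0],20],
    [[0,0,4],[0,0,0],20],
    [[0,0,3],[0,0,0],20],
    [[0,0,0],[0,0,0],20],
    [[0,0,0],[0,0,0],20],
    [[0,0,0],[0,0,0],20],
  ],
)

```text
t: 41.25
ee_pos: [0.4489, 0.3219, 0.0803]
eef_rot: [3.142, 0.0, -3.018]
ft_force: [-0.0, 0.9, -2.6]
opening: 0.0258
gripper_force: 40.0
```

Call:
arm_command(
  targets=[
    [[0,0,3],[0,0,0],20],
    [[0,0,2],[0,0,0],20],
    [[0,0,0],[0,0,0],20],
    [[0,0,0],[0,0,0],20],
  ],
)

```text
t: 41.58
ee_pos: [0.4488, 0.3218, 0.0749]
eef_rot: [-3.141, -0.0, -3.018]
ft_force: [0.2, 0.7, -2.8]
opening: 0.0255
gripper_force: 40.0
```

Call:
arm_command(
  targets=[
    [[0,0,3],[0,0,0],20],
    [[0,0,2],[0,0,0],20],
    [[0,0,0],[0,0,0],20],
    [[0,0,0],[0,0,0],20],
  ],
)

```text
t: 41.92
ee_pos: [0.4489, 0.3219, 0.0701]
eef_rot: [3.142, 0.0, -3.018]
ft_force: [0.3, 0.9, -1.0]
opening: 0.0257
gripper_force: 40.0
```

Call:
arm_command(
  targets=[
    [[0,0,1],[0,0,0],20],
    [[0,0,0],[0,0,0],20],
    [[0,0,0],[0,0,0],60],
    [[0,0,0],[0,0,0],60],
    [[0,0,0],[0,0,0],60],
    [[0,0,0],[0,0,0],60],
    [[0,0,0],[0,0,0],60],
    [[0,0,-15],[0,0,0],60],
  ],
)

```text
t: 42.58
ee_pos: [0.4478, 0.3212, 0.0816]
eef_rot: [-3.14, -0.004, -3.018]
ft_force: [-0.2, 0.5, -0.1]
opening: 0.0588
gripper_force: 0.0
```

Call:
arm_command(
  targets=[
    [[0,0,-35],[0,0,0],80],
    [[0,0,-35],[0,0,0],80],
    [[0,0,-35],[0,0,0],80],
    [[0,0,-15],[0,0,0],80],
    [[0,0,0],[0,0,0],80],
    [[0,0,0],[0,0,0],80],
    [[0,0,0],[0,0,0],80],
  ],
)

```text
t: 43.17
ee_pos: [0.4485, 0.3216, 0.2025]
eef_rot: [-3.141, -0.002, -3.018]
ft_force: [0.5, -0.6, 0.2]
opening: 0.0798
gripper_force: 0.0
```

```bash
python3 - <<'E'
from h import *
s,im=snap('wrist','w13'); snap('side','side13'); print(s['ee_pos'],s['eef_rot'],s['ft_force'],s['opening'])
print(proj('wrist',(.4496,.3225,.098),s))
b=cv2.imread('pics/w7.png')[80:290,180:460]
t=np.ascontiguousarray(im[:,:,::-1])[80:290,180:460]
cv2.imwrite('pics/m13.png',np.hstack([cv2.resize(q,None,fx=1.4,fy=1.4) for q in (b,t)]))
E
```

```text
[0.448515   0.3215911  0.20247248] [-3.14074323e+00 -1.69971385e-03 -3.01792080e+00] [ 0.48595264 -0.63962489  0.1510934 ] 0.0797530083479653
(np.float64(317.90729211042697), np.float64(202.1749127443787))
```

View pics/m13.png

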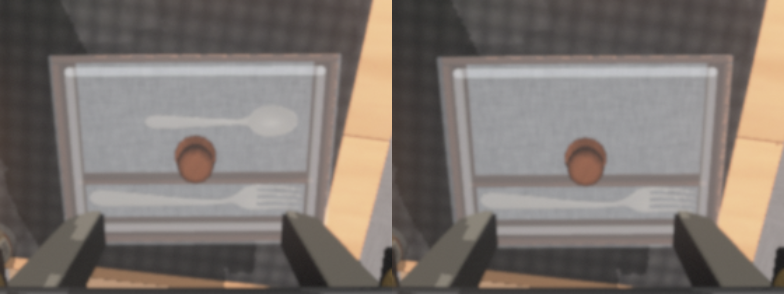

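The lid sits in the box mouth exactly as before (left: before, right: now). Next the salt.

Call:
arm_command(
  targets=[
    [[0,0,0],[0,0,0.121],80],
    [[0,0,0],[0,0,0.121],80],
    [[0,0,0],[0,0,0.121],80],
    [[0,0,0],[0,0,0.121],80],
    [[0,0,0],[0,0,0.121],80],
    [[0,0,0],[0,0,0.121],80],
    [[0,0,0],[0,0,0.121],80],
    [[0,0,0],[0,0,0.121],80],
  ],
)

```text
t: 43.93
ee_pos: [0.4486, 0.3217, 0.2027]
eef_rot: [-3.14, -0.0, 2.291]
ft_force: [0.2, 0.1, 0.4]
opening: 0.0799
gripper_force: 0.0
```

Call:
arm_command(
  targets=[
    [[0,0,0],[0,0,0.121],80],
    [[0,0,0],[0,0,0.121],80],
    [[0,0,0],[0,0,0.121],80],
    [[0,0,0],[0,0,0.121],80],
    [[0,0,0],[0,0,0.121],80],
    [[0,0,0],[0,0,0.121],80],
    [[-15,5,0],[0,0,0],80],
    [[-30,11,0],[0,0,0],80],
  ],
)

```text
t: 44.6
ee_pos: [0.464, 0.2779, 0.2026]
eef_rot: [-3.139, 0.0, 1.573]
ft_force: [1.2, 0.3, -0.5]
opening: 0.08
gripper_force: 0.0
```

Call:
arm_command(
  targets=[
    [[-30,11,0],[0,0,0],80],
    [[-30,11,0],[0,0,0],80],
    [[-30,11,0],[0,0,0],80],
    [[-30,11,0],[0,0,0],80],
    [[-30,11,0],[0,0,0],80],
    [[-30,11,0],[0,0,0],80],
    [[-30,11,0],[0,0,0],80],
    [[-30,8,0],[0,0,0],80],
  ],
)

```text
t: 45.27
ee_pos: [0.5501, 0.0353, 0.2028]
eef_rot: [-3.14, 0.0, 1.571]
ft_force: [0.6, -0.2, 0.6]
opening: 0.0803
gripper_force: 0.0
```

Call:
arm_command(
  targets=[
    [[-17,5,0],[0,0,0],80],
    [[0,0,0],[0,0,0],80],
    [[0,0,0],[0,0,0],80],
    [[0,0,0],[0,0,0],80],
  ],
)

```text
t: 45.6
ee_pos: [0.5547, 0.0204, 0.2033]
eef_rot: [-3.14, -0.0, 1.571]
ft_force: [-1.4, 0.3, -0.1]
opening: 0.0802
gripper_force: 0.0
```

Call:
arm_command(
  targets=[
    [[-0.7,0.6,20],[0,0,0],80],
    [[0,0,35],[0,0,0],80],
    [[0,0,35],[0,0,0],80],
    [[0,0,30],[0,0,0],80],
    [[0,0,20],[0,0,0],80],
    [[0,0,10],[0,0,0],80],
    [[0,0,0],[0,0,0],80],
    [[0,0,0],[0,0,0],80],
  ],
)

```text
t: 46.27
ee_pos: [0.5558, 0.0198, 0.0549]
eef_rot: [3.141, -0.0, 1.572]
ft_force: [0.1, -0.4, 0.8]
opening: 0.08
gripper_force: 0.0
```

Call:
arm_command(
  targets=[
    [[0,0,5],[0,0,0],80],
    [[0,0,0],[0,0,0],80],
    [[0,0,0],[0,0,0],80],
    [[0,0,0],[0,0,0],80],
  ],
)

```text
t: 46.6
ee_pos: [0.5559, 0.0192, 0.0499]
eef_rot: [3.141, -0.0, 1.571]
ft_force: [0.1, -0.1, 0.5]
opening: 0.0806
gripper_force: 0.0
```

Call:
arm_command(
  targets=[
    [[0.5,-0.6,3],[0,0,0],80],
    [[0,0,0],[0,0,0],80],
    [[0,0,0],[0,0,0],80],
  ],
)

```text
t: 46.85
ee_pos: [0.5549, 0.0197, 0.0461]
eef_rot: [-3.141, 0.0, 1.571]
ft_force: [-0.4, 0.1, -0.5]
opening: 0.08
gripper_force: 0.0
```

Call:
arm_command(
  targets=[
    [[0,0,0],[0,0,0],35],
    [[0,0,0],[0,0,0],35],
    [[0,0,0],[0,0,0],35],
    [[0,0,0],[0,0,0],35],
    [[0,0,0],[0,0,0],35],
    [[0,0,0],[0,0,0],35],
    [[0,0,0],[0,0,0],35],
    [[0,0,0],[0,0,0],35],
  ],
  newtons=12,
)

```text
t: 47.52
ee_pos: [0.555, 0.0197, 0.0461]
eef_rot: [-3.142, 0.0, 1.571]
ft_force: [0.2, -0.5, 0.0]
opening: 0.0414
gripper_force: 11.9
```

Call:
arm_command(
  targets=[
    [[0,0,-10],[0,0,0],35],
    [[0,0,-25],[0,0,0],35],
    [[0,0,-35],[0,0,0],35],
    [[0,0,-35],[0,0,0],35],
    [[0,0,-30],[0,0,0],35],
    [[0,0,-20],[0,0,0],35],
    [[0,0,0],[0,0,0],35],
    [[0,0,0],[0,0,0],35],
  ],
)

```text
t: 48.18
ee_pos: [0.5553, 0.0197, 0.2025]
eef_rot: [3.14, 0.0, 1.571]
ft_force: [0.5, -0.6, -1.6]
opening: 0.0415
gripper_force: 11.8
```

Call:
arm_command(
  targets=[
    [[10,-2,0],[0,0,0],35],
    [[25,-6,0],[0,0,0],35],
    [[35,-9,0],[0,0,0],35],
    [[35,-9,0],[0,0,0],35],
    [[35,-9,0],[0,0,0],35],
    [[35,-9,0],[0,0,0],35],
    [[35,-9,0],[0,0,0],35],
    [[35,-9,0],[0,0,0],35],
  ],
)

```text
t: 48.85
ee_pos: [0.4912, 0.2666, 0.1996]
eef_rot: [-3.14, 0.001, 1.571]
ft_force: [1.0, -0.3, -1.8]
opening: 0.0415
gripper_force: 11.8
```

Call:
arm_command(
  targets=[
    [[35,-9,0],[0,0,0],35],
    [[35,-9,0],[0,0,0],35],
    [[35,-9,0],[0,0,0],35],
    [[20,-5,0],[0,0,0],35],
    [[10,-2,0],[0,0,0],35],
    [[0,0,0],[0,0,0],35],
    [[0,0,0],[0,0,0],35],
    [[0,0,0],[0,0,0],35],
  ],
)

```text
t: 49.52
ee_pos: [0.459, 0.3987, 0.2006]
eef_rot: [-3.141, 0.001, 1.571]
ft_force: [-0.3, -0.1, -1.0]
opening: 0.0413
gripper_force: 11.8
```

Call:
arm_command(
  targets=[
    [[0,0,10],[0,0,0],35],
    [[0,0,25],[0,0,0],35],
    [[0,0,30],[0,0,0],35],
    [[0,0,20],[0,0,0],35],
    [[0,0,10],[0,0,0],35],
    [[0,0,5],[0,0,0],35],
    [[0,0,0],[0,0,0],35],
    [[0,0,0],[0,0,0],35],
  ],
)

```text
t: 50.18
ee_pos: [0.4593, 0.3997, 0.1022]
eef_rot: [3.141, -0.001, 1.571]
ft_force: [-0.6, -0.1, -0.7]
opening: 0.0415
gripper_force: 11.8
```

Call:
arm_command(
  targets=[
    [[0,0,4],[0,0,0],35],
    [[0,0,3],[0,0,0],35],
    [[0,0,1],[0,0,0],35],
    [[0,0,0],[0,0,0],35],
    [[0,0,0],[0,0,0],35],
    [[0,0,0],[0,0,0],35],
  ],
)

```text
t: 50.68
ee_pos: [0.4589, 0.3997, 0.0934]
eef_rot: [3.141, -0.0, 1.571]
ft_force: [-0.7, 0.3, -0.5]
opening: 0.0414
gripper_force: 11.8
```

Call:
arm_command(
  targets=[
    [[0,0,1],[0,0,0],35],
    [[0,0,0],[0,0,0],35],
    [[0,0,0],[0,0,0],35],
  ],
)

```text
t: 50.93
ee_pos: [0.4588, 0.3997, 0.0921]
eef_rot: [-3.142, -0.0, 1.571]
ft_force: [-0.6, 0.1, -1.8]
opening: 0.041
gripper_force: 11.8
```

Call:
arm_command(
  targets=[
    [[0,0,1],[0,0,0],35],
    [[0,0,0],[0,0,0],35],
    [[0,0,0],[0,0,0],80],
    [[0,0,0],[0,0,0],80],
    [[0,0,0],[0,0,0],80],
    [[0,0,0],[0,0,0],80],
    [[0,0,-15],[0,0,0],80],
    [[0,0,-30],[0,0,0],80],
  ],
)

```text
t: 51.6
ee_pos: [0.4577, 0.3987, 0.134]
eef_rot: [-3.137, 0.003, 1.571]
ft_force: [-0.3, 0.9, 0.0]
opening: 0.0766
gripper_force: 0.0
```

Call:
arm_command(
  targets=[
    [[0,0,-35],[0,0,0],80],
    [[0,0,-35],[0,0,0],93],
    [[0,0,-30],[0,0,0],93],
    [[0,0,-20],[0,0,0],93],
    [[-20,4,0],[0,0,0],93],
    [[-35,7,0],[0,0,0],93],
    [[-35,7,0],[0,0,0],93],
    [[-35,7,0],[0,0,0],93],
  ],
)

```text
t: 52.27
ee_pos: [0.4837, 0.2734, 0.2575]
eef_rot: [3.141, -0.0, 1.572]
ft_force: [1.9, -0.2, -0.2]
opening: 0.0928
gripper_force: 0.0
```

Call:
arm_command(
  targets=[
    [[-35,7,0],[0,0,0],93],
    [[-35,7,0],[0,0,0],93],
    [[-35,7,0],[0,0,0],93],
    [[-35,7,0],[0,0,0],93],
    [[-35,7,0],[0,0,0],93],
    [[-35,7,0],[0,0,0],93],
    [[-35,8,0],[0,0,0],93],
    [[-35,8,0],[0,0,0],93],
  ],
)

```text
t: 52.93
ee_pos: [0.5419, -0.0071, 0.2577]
eef_rot: [3.14, 0.0, 1.571]
ft_force: [0.6, 0.1, 0.0]
opening: 0.093
gripper_force: 0.0
```

Call:
arm_command(
  targets=[
    [[-35,8,0],[0,0,0],93],
    [[-35,8,0],[0,0,0],93],
    [[-11,1,0],[0,0,0],93],
    [[0,0,0],[0,0,0],93],
    [[0,0,0],[0,0,0],93],
    [[0,0,0],[0,0,0],93],
  ],
)

```text
t: 53.43
ee_pos: [0.5589, -0.0854, 0.2568]
eef_rot: [3.141, -0.0, 1.572]
ft_force: [-1.1, 0.2, 0.4]
opening: 0.0928
gripper_force: 0.0
```

Call:
arm_command(
  targets=[
    [[-1,0,15],[0,0,0],93],
    [[0,0,30],[0,0,0],93],
    [[0,0,30],[0,0,0],93],
    [[0,0,20],[0,0,0],93],
    [[0,0,12],[0,0,0],93],
    [[0,0,0],[0,0,0],93],
    [[0,0,0],[0,0,0],93],
    [[0,0,0],[0,0,0],93],
  ],
)

```text
t: 54.1
ee_pos: [0.5596, -0.0871, 0.1507]
eef_rot: [3.14, 0.0, 1.572]
ft_force: [0.1, 0.5, 0.1]
opening: 0.0927
gripper_force: 0.0
```

Call:
arm_command(
  targets=[
    [[0,0,4],[0,0,0],93],
    [[0,0,3],[0,0,0],93],
    [[0,0,0],[0,0,0],93],
    [[0,0,0],[0,0,0],93],
    [[0,0,0],[0,0,0],93],
  ],
)

```text
t: 54.52
ee_pos: [0.5591, -0.0873, 0.1423]
eef_rot: [3.141, 0.0, 1.571]
ft_force: [0.1, -0.9, 0.1]
opening: 0.0931
gripper_force: 0.0
```

Call:
arm_command(
  targets=[
    [[1,-0.7,0.7],[0,0,0],93],
    [[0,0,0],[0,0,0],93],
    [[0,0,0],[0,0,0],93],
  ],
)

```text
t: 54.77
ee_pos: [0.5583, -0.0863, 0.1415]
eef_rot: [-3.142, 0.0, 1.571]
ft_force: [0.5, 1.1, 0.9]
opening: 0.0929
gripper_force: 0.0
```

Call:
arm_command(
  targets=[
    [[0,0,0],[0,0,0],40],
    [[0,0,0],[0,0,0],40],
    [[0,0,0],[0,0,0],40],
    [[0,0,0],[0,0,0],40],
    [[0,0,0],[0,0,0],40],
    [[0,0,0],[0,0,0],40],
    [[0,0,0],[0,0,0],40],
    [[0,0,0],[0,0,0],40],
  ],
  newtons=20,
)

```text
t: 55.43
ee_pos: [0.5584, -0.0863, 0.1415]
eef_rot: [-3.142, -0.0, 1.571]
ft_force: [-0.8, 0.7, -0.8]
opening: 0.0477
gripper_force: 20.0
```

Call:
arm_command(
  targets=[
    [[0,0,-10],[0,0,0],40],
    [[0,0,-25],[0,0,0],40],
    [[0,0,-35],[0,0,0],40],
    [[0,0,-35],[0,0,0],40],
    [[0,0,-35],[0,0,0],40],
    [[0,0,-20],[0,0,0],40],
    [[0,0,0],[0,0,0],40],
    [[0,0,0],[0,0,0],40],
  ],
)

```text
t: 56.1
ee_pos: [0.5585, -0.0863, 0.3024]
eef_rot: [3.14, 0.0, 1.571]
ft_force: [0.1, 0.6, -1.6]
opening: 0.0477
gripper_force: 20.0
```

Call:
arm_command(
  targets=[
    [[10,-2,0],[0,0,0],40],
    [[20,-5,0],[0,0,0],40],
    [[32,-7,0],[0,0,0],40],
    [[32,-7,0],[0,0,0],40],
    [[32,-7,0],[0,0,0],40],
    [[32,-7,0],[0,0,0],40],
    [[32,-7,0],[0,0,0],40],
    [[32,-7,0],[0,0,0],40],
  ],
)

```text
t: 56.77
ee_pos: [0.5078, 0.1375, 0.2996]
eef_rot: [-3.139, 0.0, 1.571]
ft_force: [0.7, -0.3, -0.9]
opening: 0.0478
gripper_force: 20.0
```

Call:
arm_command(
  targets=[
    [[32,-7,0],[0,0,0],40],
    [[32,-7,0],[0,0,0],40],
    [[32,-7,0],[0,0,0],40],
    [[22,-5,0],[0,0,0],40],
    [[12,-2,0],[0,0,0],40],
    [[0,0,0],[0,0,0],40],
    [[0,0,0],[0,0,0],40],
    [[0,0,0],[0,0,0],40],
  ],
)

```text
t: 57.43
ee_pos: [0.4812, 0.2649, 0.3008]
eef_rot: [-3.141, 0.001, 1.571]
ft_force: [0.5, 0.5, -1.2]
opening: 0.0473
gripper_force: 20.0
```

Call:
arm_command(
  targets=[
    [[0,0,10],[0,0,0],40],
    [[0,0,25],[0,0,0],40],
    [[0,0,30],[0,0,0],40],
    [[0,0,20],[0,0,0],40],
    [[0,0,10],[0,0,0],40],
    [[0,0,5],[0,0,0],40],
    [[0,0,0],[0,0,0],40],
    [[0,0,0],[0,0,0],40],
  ],
)

```text
t: 58.1
ee_pos: [0.4816, 0.2655, 0.2025]
eef_rot: [3.141, -0.001, 1.571]
ft_force: [-0.0, 0.2, -1.5]
opening: 0.0471
gripper_force: 20.0
```

Call:
arm_command(
  targets=[
    [[0,0,6],[0,0,0],40],
    [[0,0,5],[0,0,0],40],
    [[0,0,2],[0,0,0],40],
    [[0,0,1],[0,0,0],40],
    [[0,0,0],[0,0,0],40],
    [[0,0,0],[0,0,0],40],
    [[0,0,0],[0,0,0],40],
  ],
)

```text
t: 58.68
ee_pos: [0.4813, 0.2657, 0.1877]
eef_rot: [3.141, -0.0, 1.571]
ft_force: [0.3, -1.2, -1.6]
opening: 0.0473
gripper_force: 20.0
```

Call:
arm_command(
  targets=[
    [[0,0,1],[0,0,0],40],
    [[0,0,0],[0,0,0],40],
    [[0,0,0],[0,0,0],40],
  ],
)

```text
t: 58.93
ee_pos: [0.4812, 0.2657, 0.1865]
eef_rot: [3.141, -0.0, 1.571]
ft_force: [0.2, -0.1, -1.8]
opening: 0.0478
gripper_force: 20.0
```

Call:
arm_command(
  targets=[
    [[0,0,0.7],[0,0,0],40],
    [[0,0,0],[0,0,0],40],
    [[0,0,0],[0,0,0],93],
    [[0,0,0],[0,0,0],93],
    [[0,0,0],[0,0,0],93],
    [[0,0,0],[0,0,0],93],
    [[0,0,0],[0,0,0],93],
    [[0,0,-15],[0,0,0],93],
  ],
)

```text
t: 59.6
ee_pos: [0.4804, 0.2652, 0.1985]
eef_rot: [-3.138, 0.002, 1.571]
ft_force: [-0.0, 0.4, -0.9]
opening: 0.083
gripper_force: 0.0
```

Call:
arm_command(
  targets=[
    [[0,0,-30],[0,0,0],93],
    [[0,0,-35],[0,0,0],93],
    [[0,0,-35],[0,0,0],93],
    [[0,0,-30],[0,0,0],93],
    [[30,-20,0],[0,0,0],93],
    [[30,-20,0],[0,0,0],93],
    [[30,-20,0],[0,0,0],93],
    [[30,-20,0],[0,0,0],93],
  ],
)

```text
t: 60.27
ee_pos: [0.4001, 0.3866, 0.3323]
eef_rot: [3.141, -0.001, 1.571]
ft_force: [1.1, 0.2, 0.2]
opening: 0.0931
gripper_force: 0.0
```

Call:
arm_command(
  targets=[
    [[30,-20,0],[0,0,0],93],
    [[30,-20,0],[0,0,0],93],
    [[30,-20,0],[0,0,0],93],
    [[30,-20,0],[0,0,0],93],
    [[30,-20,0],[0,0,0],93],
    [[30,-20,0],[0,0,0],93],
    [[0,0,0],[0,0,0],93],
    [[0,0,0],[0,0,0],93],
  ],
)

```text
t: 60.93
ee_pos: [0.2799, 0.5666, 0.3312]
eef_rot: [-3.141, 0.0, 1.574]
ft_force: [0.2, 0.4, -0.5]
opening: 0.0927
gripper_force: 0.0
```

```bash
python3 - <<'E'
from h import *
snap('top','top14'); s,_=snap('side','side14'); print(s['ee_pos'],s['t'],s['gripper_force'],s['ft_force'])
a,b=[cv2.imread(f'pics/{n}.png')[155:250,155:265] for n in('top0','top14')]
c=cv2.imread('pics/top14.png')[140:260,265:465]
u=np.hstack([cv2.resize(q,(380,328),interpolation=cv2.INTER_CUBIC) for q in(a,b)])
d=np.hstack([cv2.resize(c,(430,258)),cv2.resize(cv2.imread('pics/side14.png')[190:340,230:420],(330,258))])
cv2.imwrite('pics/m14.png',np.vstack([u,d]))
g=lambda n,w:cv2.cvtColor(cv2.imread(f'pics/{n}.png'),cv2.COLOR_BGR2GRAY)[w]
for n,(x,y,w,h) in dict(mill=(208,176,30,30),salt=(167,188,18,18),knob=(198,196,16,14)).items():
    r=cv2.matchTemplate(g('top14',np.s_[y-8:y+h+8,x-8:x+w+8]),g('top0',np.s_[y:y+h,x:x+w]),cv2.TM_CCOEFF_NORMED); _,v,_,p=cv2.minMaxLoc(r); print(n,v,p[0]-8,p[1]-8)
E
```

```text
[0.28076459 0.56574309 0.33139113] 60.9833 0.0 [ 0.9036114  -0.02488117 -0.15817234]
mill 0.9888672828674316 0 0
salt 0.8882843852043152 0 0
knob 0.954164981842041 1 0
```

View pics/m14.png

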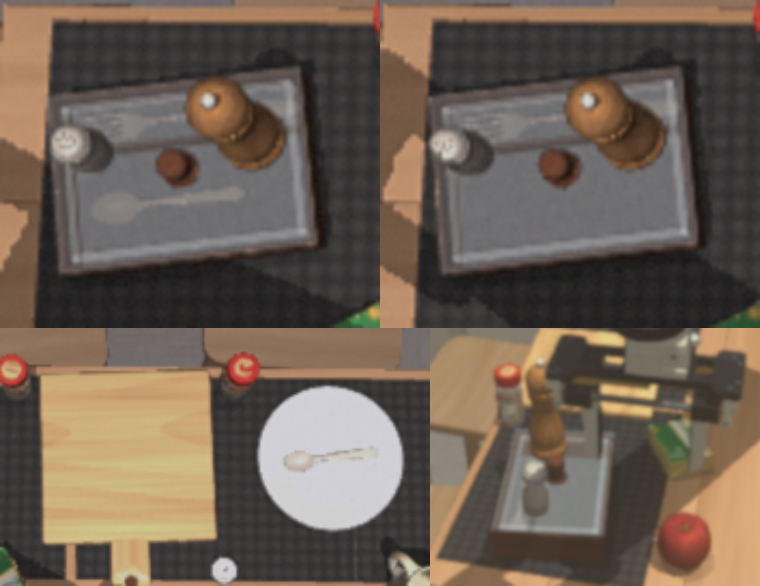

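The before and after top views agree. The mill and salt stand at the same pixels, the lid is seated, the spoon is centred on the plate and the fork is in the box. The arm is clear, so I'm handing in.

```bash
python3 -c "
from station import *
print(job_done())"
```

```text
the job is handed in; nothing more can be done
None
```

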